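# Box a take-out order and print its label

## Task

Pack this take-out order: stand every portion tub from the sheet pan upright on the floor of the carton, then fold its two side flaps down flat and after them the lid. Then print the label: on the label printer press the number key for how many tubs there are, then the tall enter key, then the wide print bar, one key at a time and no other keys. Leave the other things on the table where they are.

Things in the scene. Friction and masses are not known exactly. Their poses are not given: they have to be found in the camera images.
- tub1: a lidded portion tub: upright white cylinder 64 mm in diameter, 72 mm tall, about 0.12 kg. Origin: centre of its underside, z up. Two to four such tubs stand on the sheet pan; the others are absent.
- tub2: a lidded portion tub: upright white cylinder 64 mm in diameter, 72 mm tall, about 0.12 kg. Origin: centre of its underside, z up. Two to four such tubs stand on the sheet pan; the others are absent.
- tub3: a lidded portion tub: upright white cylinder 64 mm in diameter, 72 mm tall, about 0.12 kg. Origin: centre of its underside, z up. Two to four such tubs stand on the sheet pan; the others are absent.
- tub4: a lidded portion tub: upright white cylinder 64 mm in diameter, 72 mm tall, about 0.12 kg. Origin: centre of its underside, z up. Two to four such tubs stand on the sheet pan; the others are absent.
- pan: aluminium quarter sheet pan, fixed, 330 (its x) x 240 (its y) mm, rim 18 mm high, floor 3 mm thick. Origin: centre of its underside. It stands left or right of the carton, the label printer on the other side.
- carton: open cardboard carton, fixed to the table: outside 176 (its x) x 256 (its y) x 100 mm high, walls 3 mm, floor 4 mm. Origin: centre of its underside; its x points away from the robot. Two side flaps are hinged on its +y and -y top edges and a lid on its far (+x) top edge; the near side has no flap. The tubs fit two by two.
- flap_left (a joint): the +y side flap 166 (along the hinge) x 80 x 3 mm. The joint is 0 when it lies level over the opening and grows as it swings up and outwards (1.57 upright, stop at 2.5; starts 1.95 to 2.35, leaning outwards). It stays where left; under 1 N at its edge moves it. Hinge line along the carton's x at y = +126, z = 101 mm in the carton's frame.
- flap_right (a joint): the -y side flap 166 (along the hinge) x 80 x 3 mm. The joint is 0 when it lies level over the opening and grows as it swings up and outwards (1.57 upright, stop at 2.5; starts 1.95 to 2.35, leaning outwards). It stays where left; under 1 N at its edge moves it. Hinge line along the carton's x at y = -126, z = 101 mm in the carton's frame.
- lid (a joint): the lid, 174 x 256 (along the hinge) x 3 mm. Joint 0 when it lies level over the carton, growing as it swings up and away from the robot (1.57 upright, stop at 2.1; starts 1.7 to 1.95). It stays where it is left; about 1 N at its edge moves it. Hinge line along the carton's y at x = +86, z = 105 mm in the carton's frame.
- printer: grey label printer, fixed: level key deck in front (140 x 196 mm, 45 mm high), printing head behind it (118 mm high, x = 70 to 200 mm). Origin: on the table under the deck's centre, x away from the robot. Blank keys, seen from the robot's place: far row 1 2 3 from left (+y) to right, next row 4 5 6; the tall enter key right of both rows; the wide print bar nearest the robot.
- key_num1 (a joint): number key 1, 24 x 24 mm, centred at x = +40, y = +60 mm in the printer's frame, its top 57 mm above the table when up. Its travel in m: 0 up, 0.006 fully down; spring, 1.6 N to start and 4 N fully down; counts as pressed beyond 0.004
- key_num2 (a joint): number key 2, 24 x 24 mm, centred at x = +40, y = +20 mm in the printer's frame, its top 57 mm above the table when up. Its travel in m: 0 up, 0.006 fully down; spring, 1.6 N to start and 4 N fully down; counts as pressed beyond 0.004
- key_num3 (a joint): number key 3, 24 x 24 mm, centred at x = +40, y = -20 mm in the printer's frame, its top 57 mm above the table when up. Its travel in m: 0 up, 0.006 fully down; spring, 1.6 N to start and 4 N fully down; counts as pressed beyond 0.004
- key_num4 (a joint): number key 4, 24 x 24 mm, centred at x = +0, y = +60 mm in the printer's frame, its top 57 mm above the table when up. Its travel in m: 0 up, 0.006 fully down; spring, 1.6 N to start and 4 N fully down; counts as pressed beyond 0.004
- key_num5 (a joint): number key 5, 24 x 24 mm, centred at x = +0, y = +20 mm in the printer's frame, its top 57 mm above the table when up. Its travel in m: 0 up, 0.006 fully down; spring, 1.6 N to start and 4 N fully down; counts as pressed beyond 0.004
- key_num6 (a joint): number key 6, 24 x 24 mm, centred at x = +0, y = -20 mm in the printer's frame, its top 57 mm above the table when up. Its travel in m: 0 up, 0.006 fully down; spring, 1.6 N to start and 4 N fully down; counts as pressed beyond 0.004
- key_enter (a joint): the tall enter key, 64 (x) x 24 (y) mm, centred at x = +20, y = -60 mm in the printer's frame, its top 57 mm above the table when up. Its travel in m: 0 up, 0.006 fully down; spring, 1.6 N to start and 4 N fully down; counts as pressed beyond 0.004
- key_bar (a joint): the wide print bar, 24 (x) x 144 (y) mm, centred at x = -40, y = +0 mm in the printer's frame, its top 57 mm above the table when up. Its travel in m: 0 up, 0.006 fully down; spring, 1.6 N to start and 4 N fully down; counts as pressed beyond 0.004
- salt: bystander, loose, leave alone: glass salt shaker, 42 mm dia, 88 mm tall, steel cap
- pepper: bystander, loose, leave alone: glass pepper shaker like the salt, 42 mm dia, 88 mm tall
- water_bottle: bystander, loose, leave alone: clear water bottle, 64 mm dia, 200 mm tall
- spoon: bystander, loose, leave alone: serving spoon 200 mm long lying on the table, origin at its middle
Things that resemble listed ones, but are neither listed nor needed, are in the scene too. Leave any green or yellow look-alike of the tub4 alone.

How it is judged:
By the outcome, as a careful person would: the job done as asked, in the order asked, and still so for the second after the job is handed in, with the robot touching nothing.
Of tub1, tub2, tub3, tub4 only 2 to 4 are there at a start; the rules pass over those that are not, and their reading is None.
At some moment in a run one of tub1, tub2, tub3, tub4 may be knocked a few centimetres aside while the robot is not near it.
It also fails if it takes over 210 s, if anything falls off the work surface, if the arm or the gripper's body presses on something with over 40 N, if the wrist force passes 120 N, or if a joint passes its speed limit or range.

## Robot

A 6-joint arm with a two-finger parallel gripper is mounted at the origin on the work surface. World frame = base frame: x ahead of the robot, y to its left, z up, the work surface at z = 0. Lengths are in mm, angles in degrees, forces in N, time in s.
With the tool pointing down it reaches from about 275 to 825 mm from the base axis. Payload 5.2 kg.
Tool frame: the origin (TCP) lies midway between the tips of the shut fingers; the grasp point (between the pads) lies manip.grip_depth behind it (manip.grip_depth is the distance from the TCP to the grasp point, in mm); z points along the fingers, y is the direction in which the jaws open and shut (so a half turn about z gives the same grasp; the last joint's range is limited). The gripper opens to 93 mm and grips with 3 to 60 N. Pads are 15 mm wide; open, the fingers measure 128 mm over their backs; the gripper's body (75 mm by 188 mm) begins 65 mm behind the grasp point.
Start: joints at [-87.88, 14.817, 87.949, -0, 77.235, -11.62], TCP at [130.651, -534.262, 218.653] pointing down, gripper open.
Joint ranges: [-179.93, 179.93], [-52.35, 119.4], [10.71, 147.94], [-69.91, 249.91], [12.55, 155.21], [-178.61, 178.61]. Speed limits (degrees/s): [147.25, 147.25, 180, 180, 180, 180].

## Interface

Orientations are given as a 3x3 rotation matrix whose columns are the frame's x, y, z axes.
In Python, from plant import sensors, imaging, finish_job, manip gives the robot as it stands.
- The arm moves only by the tool send_rows, never from a script. Its argument "moves" is a list of rows, each an object of numbers: "x", "y", "z": the shift along the tool's x, y, z in m; "roll": the turn about the tool's z in rad; "fingers": the finger opening in m, from 0 to 0.093. A call has exactly 5 rows; each row is the pose to reach, as a shift and turn from the pose measured when the call began, along the tool's axes at that moment; what a row does not reach only later rows make up. A row lasts 1/12 s, in which the tool goes at most 41.7 mm and 7.16 degrees, less where a joint would pass 70% of its speed; a pose out of reach is approached as far as the arm can. A call with a gripper value outside its range is refused whole. The fingers move at their own pace and stop on an object; "newtons" is the grip in N (left out, the last holds). Time passes only in rows, so rows that repeat a pose let the fingers close, or fill a call up. It gives the time, the measured TCP pose, the force and the opening at its end, in the units of the state.
- sensors.read_state(): the state, without advancing time (a new reading comes with each control period).
- imaging.snapshot(name): name is "side" or "top" or "wrist"; returns a dict with "pixels" (480x640x3 uint8, red, green, blue), "fx", "fy", "cx", "cy" (pixels), "D" ([k1, k2, p1, p2, k3] as OpenCV has them; the pictures are not rectified), "extrinsics" (4x4, takes a point from camera to world coordinates); the wrist camera has in their place "hand_eye" (4x4, takes a point from camera to tool coordinates, whose origin is the TCP and whose axes are the flange's). Camera axes: x right, y down, z forward; pixel columns grow to the right and rows downward; lengths in mm; the calibration is good to about 2 mm. A picture is of the moment at which its call begins: read the wrist's pose just before it. There is no depth.
- finish_job(): hands the job in, once; it reports no verdict.
The state is a dict: "time_s": time; "joint_pos": joint angles; "dq": joint speeds; "effort": joint torques, N m; "ee_pos": TCP position; "tool_rot": TCP orientation; "wrist_force": force on the tool from outside, world axes, zero at the start; "ft_torque": the same for the moment, N m; "grip_width": opening from 0.0 (shut) to 1.0 (fully open).
Only numpy, scipy, OpenCV 4.12 (cv2) and the standard library are available. Lean on these libraries where they do the work, as an engineer would, in place of code of your own. Each camera call takes 0.05 s, during which the arm holds its last target.

## Working session

There is one attempt and no reset: what is moved stays moved. The work goes in short steps, Python scripts to look and compute and a tool call to move; the robot and the scene stay as the last step left them, time stands still between calls to the robot, and variables do not carry over. Pictures are saved under pics/ and viewed, and the job is handed in when it is done.

Besides the shell and the picture viewer there is one more tool, called as name(argument=value, ...), one argument or row to a line, values as JSON. send_rows: Moves the arm, as the interface text tells. Its arguments: {"type":"object","properties":{"moves":{"type":"array"},"newtons":{"type":"number"}},"required":["moves"]}

```bash
ls; mkdir -p pics; python3 - <<'E'
from plant import sensors, imaging, manip
import cv2, numpy as np
print({k:(np.round(v,3).tolist()) for k,v in sensors.read_state().items()})
print(manip.grip_depth)
for n in ["side","top","wrist"]:
    s=imaging.snapshot(n); cv2.imwrite(f"pics/{n}0.png",s["pixels"][:,:,::-1])
    print(n,s["fx"],s["fy"],s["cx"],s["cy"],s["D"]); print(np.round(s.get("extrinsics",s.get("hand_eye")),3).tolist())
E
```

```text
pics
{'time_s': 0.0, 'joint_pos': [-87.881, 14.859, 88.01, -0.0, 77.235, -11.62], 'dq': [0.096, 0.05, 0.016, -0.054, 0.024, 0.005], 'effort': [-0.003, -43.731, -28.401, 0.071, 0.042, -0.0], 'ee_pos': [130.624, -533.702, 217.827], 'tool_rot': [[0.971, 0.238, -0.0], [0.238, -0.971, 0.002], [0.0, -0.002, -1.0]], 'wrist_force': [0.628, -0.242, -0.358], 'ft_torque': [-0.006, 0.019, -0.034], 'grip_width': 1.003}
18.8
side 494.32142827334366 494.32142827334366 319.69208492383393 243.46228445858617 [0.01759063 0.         0.         0.         0.        ]
[[-0.677, -0.401, 0.617, -16.551], [-0.736, 0.388, -0.555, 522.825], [-0.017, -0.83, -0.557, 626.39], [0.0, 0.0, 0.0, 1.0]]
top 571.5125211526849 571.5125211526849 316.5062719043606 241.23174704945552 [-0.13777319  0.          0.          0.          0.        ]
[[-0.013, -0.996, 0.093, 427.037], [-1.0, 0.011, -0.026, 15.3], [0.024, -0.093, -0.995, 1389.291], [0.0, 0.0, 0.0, 1.0]]
wrist 418.4296274945859 418.4296274945859 326.5935694434511 237.26497303542246 [-0.03970518  0.          0.          0.          0.        ]
[[0.001, -0.964, -0.267, 74.834], [1.0, 0.001, -0.0, -0.145], [0.0, -0.267, 0.964, -166.99], [0.0, 0.0, 0.0, 1.0]]
```

View pics/top0.png

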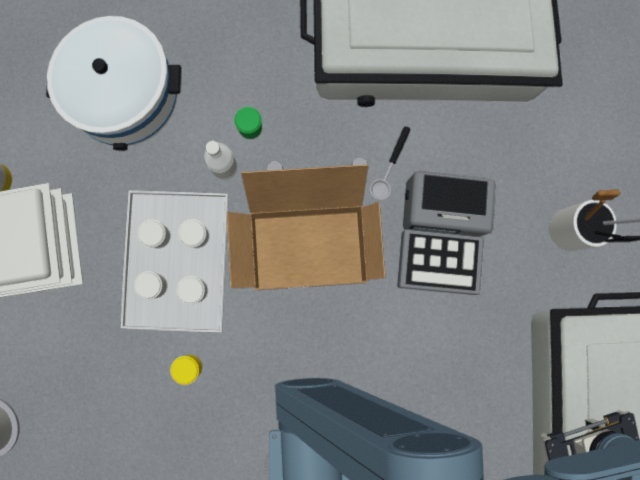

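View pics/side0.png

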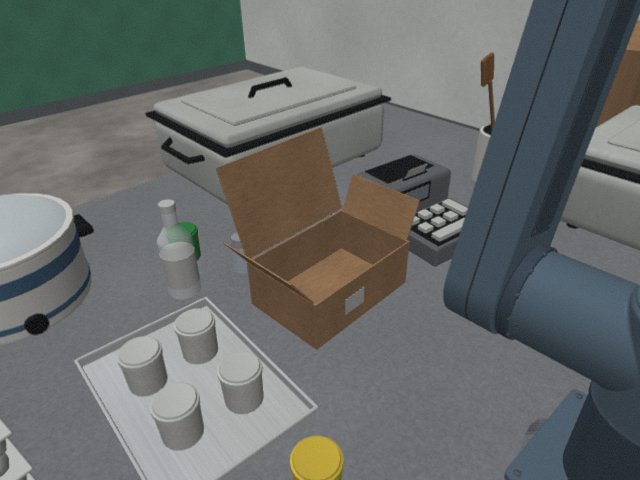

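View pics/wrist0.png

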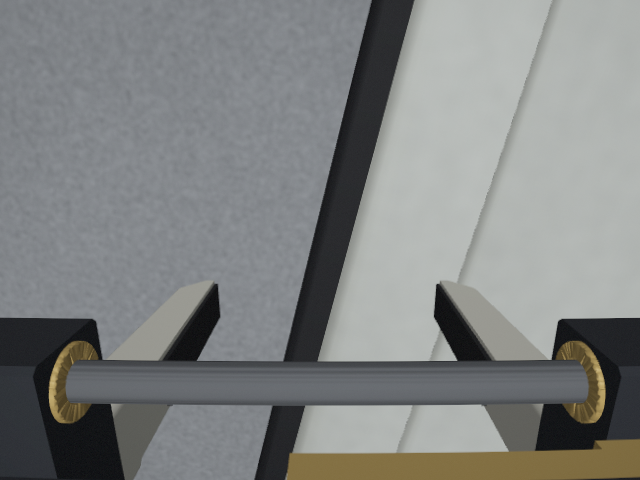

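Candidates for the tubs, in the top image:
- White cylinders on the pan: (153,234), (193,234), (149,285) and (191,290). These match the description.
- Look-alikes to leave: green cylinder (248,122) and yellow cylinder (185,370).
- Also not tubs: bottle (218,157) and shakers (275,167), (360,163).

I'll check that choice in a close crop.

```bash
cat > h.py <<'E'
from plant import sensors, imaging, manip
import cv2, numpy as np
def snap(n):
    st=sensors.read_state(); s=imaging.snapshot(n)
    s["K"]=np.array([[s["fx"],0,s["cx"]],[0,s["fy"],s["cy"]],[0,0,1.]]); s["D"]=np.array(s["D"],float)
    if "extrinsics" in s: s["T"]=np.array(s["extrinsics"])
    else:
        W=np.eye(4); W[:3,:3]=st["tool_rot"]; W[:3,3]=st["ee_pos"]; s["T"]=W@np.array(s["hand_eye"])
    s["bgr"]=s["pixels"][:,:,::-1].copy(); return s
def onplane(s,px,z):
    p=cv2.undistortPoints(np.array(px,float).reshape(-1,1,2),s["K"],s["D"]).reshape(-1,2)
    d=np.c_[p,np.ones(len(p))]@s["T"][:3,:3].T; o=s["T"][:3,3]
    return (o+d*((z-o[2])/d[:,2])[:,None])
def proj(s,P):
    Ti=np.linalg.inv(s["T"]); r,_=cv2.Rodrigues(Ti[:3,:3])
    return cv2.projectPoints(np.array(P,float).reshape(-1,1,3),r,Ti[:3,3],s["K"],s["D"])[0].reshape(-1,2)
E
python3 - <<'E'
from h import *
s=snap("top"); b=s["bgr"]
c=cv2.resize(b[160:350,100:500],None,fx=2,fy=2,interpolation=cv2.INTER_CUBIC); cv2.imwrite("pics/crop_t.png",c)
print(onplane(s,[[153,231],[193,231],[149,284],[191,287]],75).round(1))
E
```

```text
[[578.  361.5  75. ]
 [576.9 267.5  75. ]
 [455.  369.5  75. ]
 [447.5 271.4  75. ]]
```

View pics/crop_t.png

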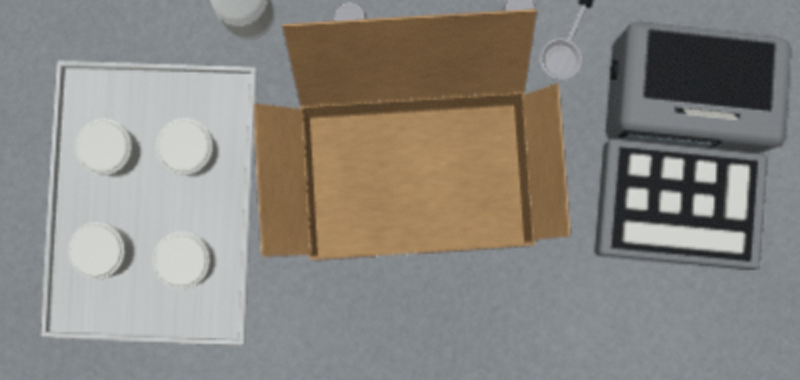

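```bash
python3 - <<'E'
from h import *
s=snap("top"); b=s["bgr"]
c=cv2.resize(b[195:300,220:395],None,fx=4.5,fy=4.5,interpolation=cv2.INTER_CUBIC); cv2.imwrite("pics/crop_c.png",c)
hsv=cv2.cvtColor(b,cv2.COLOR_BGR2HSV)
m=((hsv[...,2]>170)&(hsv[...,1]<40)).astype(np.uint8)
m2=np.zeros_like(m); m2[225:300,395:490]=m[225:300,395:490]
n,l,st,ce=cv2.connectedComponentsWithStats(m2)
for i in range(1,n):
    if st[i,4]>20: print("key",st[i].tolist(),ce[i].round(1),onplane(s,ce[i],57)[0].round(1))
g=cv2.GaussianBlur(cv2.cvtColor(cv2.resize(b[185:335,115:235],None,fx=4,fy=4,interpolation=cv2.INTER_CUBIC),cv2.COLOR_BGR2GRAY),(0,0),2)
for mm in [(int(np.percentile(g,p))) for p in (95,)]: print(mm)
ci=cv2.HoughCircles(g,cv2.HOUGH_GRADIENT,1,100,param1=60,param2=20,minRadius=46,maxRadius=66)
print(ci)
for x,y,r in ci[0]:
    p=[(x+.5)/4-.5+115,(y+.5)/4-.5+185]; print(np.round(p,1),onplane(s,p,75)[0].round(1))
E
```

```text
key [415, 238, 10, 10, 90] [419.6 242.3] [ 546.6 -262.5   57. ]
key [431, 239, 10, 10, 84] [435.9 243.9] [ 542.3 -301.5   57. ]
key [448, 241, 10, 10, 89] [452.7 245.6] [ 537.9 -342.    57. ]
key [463, 243, 11, 26, 236] [468.4 255.5] [ 513.9 -379.4   57. ]
key [414, 255, 10, 10, 86] [418.3 259. ] [ 507.1 -258.2   57. ]
key [430, 256, 10, 10, 90] [434.6 260.6] [ 502.7 -297.3   57. ]
key [447, 258, 10, 10, 90] [451.5 262.2] [ 498.4 -337.8   57. ]
key [412, 271, 60, 15, 567] [441.7 278.1] [ 461.2 -313.    57. ]
210
[[[159.5 403.5  48.6]
  [171.5 203.5  49.3]
  [321.5 421.5  48.5]
  [327.5 204.5  47.2]]]
[154.5 285.5] [451.5 356.5  75. ]
[157.5 235.5] [567.3 350.7  75. ]
[195. 290.] [440.5 262.2  75. ]
[196.5 235.8] [565.7 259.3  75. ]
```

View pics/crop_c.png

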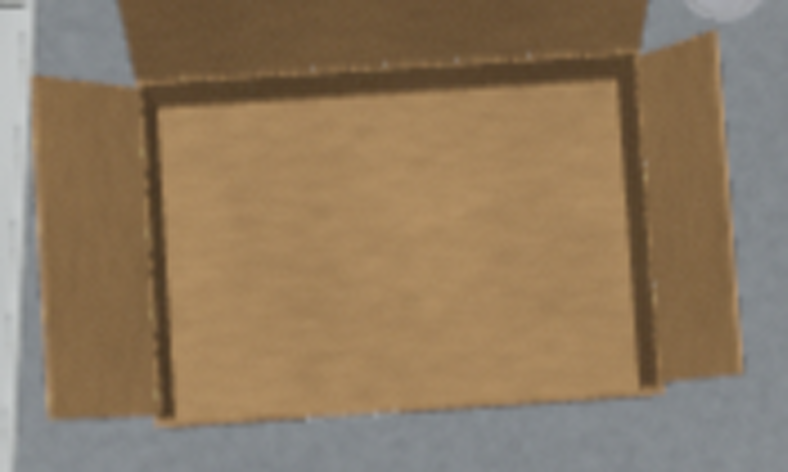

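```bash
cat >> h.py <<'E'
def tubs(s,z=75,box=(185,335,115,235),thr=None):
    b=s["bgr"]; y0,y1,x0,x1=box
    c=b[y0:y1,x0:x1]; hsv=cv2.cvtColor(c,cv2.COLOR_BGR2HSV).astype(int)
    # lids slightly warm: use blurred value threshold
    up=cv2.resize(c,None,fx=4,fy=4,interpolation=cv2.INTER_CUBIC)
    L=cv2.GaussianBlur(up,(0,0),2).min(2)
    m=(L>(thr or 198)).astype(np.uint8); m=cv2.morphologyEx(m,cv2.MORPH_OPEN,np.ones((25,25)))
    out=[]
    for k in cv2.findContours(m,cv2.RETR_EXTERNAL,cv2.CHAIN_APPROX_NONE)[0]:
        (x,y),r=cv2.minEnclosingCircle(k); a=cv2.contourArea(k)
        p=[(x+.5)/4-.5+x0,(y+.5)/4-.5+y0]; out.append((np.round(p,1).tolist(),round(r/4,1),round(a/16),onplane(s,p,z)[0].round(1).tolist()))
    return out
E
python3 - <<'E'
from h import *
s=snap("top"); b=s["bgr"]
print(b[233,140:166].tolist())
for t in (190,200,210): print(t); [print(o) for o in tubs(s,thr=t)]
C=onplane(s,[[254.9,289.4],[367.3,282.3],[250.4,213.9],[362.2,206.6]],100); print(C.round(1)); print(C.mean(0))
print([np.linalg.norm(C[i]-C[j]).round(1) for i,j in((0,1),(2,3),(0,2),(1,3))])
print([np.degrees(np.arctan2(*(C[j]-C[i])[[1,0]])).round(2) for i,j in((0,1),(2,3),(0,2),(1,3))])
E
```

```text
[[205, 210, 208], [206, 210, 208], [206, 211, 209], [206, 211, 208], [206, 211, 209], [207, 211, 208], [206, 210, 208], [206, 211, 208], [207, 211, 209], [206, 211, 209], [206, 211, 208], [206, 211, 209], [207, 212, 209], [207, 211, 209], [206, 211, 208], [206, 211, 209], [206, 211, 209], [207, 211, 209], [206, 211, 208], [206, 211, 208], [207, 211, 209], [205, 209, 207], [193, 198, 195], [175, 179, 177], [174, 178, 176], [148, 152, 150]]
190
([129.6, 320.1], 5.0, 48, [372.1, 414.5, 75.0])
([152.5, 319.5], 6.6, 84, [373.4, 360.8, 75.0])
([143.7, 317.5], 7.7, 101, [378.1, 381.4, 75.0])
([171.8, 314.5], 6.6, 81, [384.7, 316.0, 75.0])
([146.2, 304.2], 5.5, 62, [408.5, 375.6, 75.0])
([205.4, 313.5], 14.3, 243, [386.6, 238.2, 75.0])
([172.2, 303.8], 5.7, 62, [409.3, 314.9, 75.0])
([161.5, 302.1], 4.5, 41, [413.2, 339.9, 75.0])
([144.7, 283.0], 14.9, 564, [457.5, 379.6, 75.0])
([162.1, 258.4], 11.0, 202, [514.0, 339.3, 75.0])
([199.0, 249.5], 55.0, 3288, [533.8, 253.2, 75.0])
([147.9, 222.1], 30.4, 1477, [599.1, 373.9, 75.0])
200
([189.0, 288.3], 13.3, 466, [444.4, 276.1, 75.0])
([146.1, 284.3], 12.5, 440, [454.4, 376.2, 75.0])
([149.6, 231.6], 12.7, 437, [576.7, 369.5, 75.0])
([191.2, 231.4], 12.8, 445, [576.1, 271.7, 75.0])
210
[[ 440.4  122.2  100. ]
 [ 453.2 -131.4  100. ]
 [ 611.8  131.8  100. ]
 [ 626.1 -123.4  100. ]]
[ 5.32878874e+02 -2.06319139e-01  1.00000000e+02]
[np.float64(253.9), np.float64(255.6), np.float64(171.6), np.float64(173.1)]
[np.float64(-87.1), np.float64(-86.78), np.float64(3.23), np.float64(2.67)]
```

```bash
cat >> h.py <<'E'
def plan(x,y,z,yaw=None):
    st=sensors.read_state(); R=np.array(st["tool_rot"]); p=np.array(st["ee_pos"])
    d=R.T@(np.array([x,y,z])-p)/1000
    a=np.degrees(np.arctan2(R[1,0],R[0,0])); 
    r=0 if yaw is None else -(((yaw-a)+180)%360-180)
    print("at",p.round(1),"yaw",a.round(2),"t",round(st["time_s"],2),"F",np.round(st["wrist_force"],1),"w",round(st["grip_width"]*93,1))
    print("shift",d.round(4),"roll",round(np.radians(r),4))
E
python3 -c "
from h import *
plan(470,330,260,183)"
```

```text
at [ 130.6 -534.1  218.4] yaw 13.74 t 0.3 F [-1.  -0.8  0.1] w 92.8
shift [ 0.5349 -0.7588 -0.0411] roll -2.9542
```

send_rows(
  moves=[
    {"x": 0.53, "y": -0.75, "z": -0.042, "roll": -2.95, "fingers": 0.082},
    {"x": 0.53, "y": -0.75, "z": -0.042, "roll": -2.95, "fingers": 0.082},
    {"x": 0.53, "y": -0.75, "z": -0.042, "roll": -2.95, "fingers": 0.082},
    {"x": 0.53, "y": -0.75, "z": -0.042, "roll": -2.95, "fingers": 0.082},
    {"x": 0.53, "y": -0.75, "z": -0.042, "roll": -2.95, "fingers": 0.082},
  ],
)

```text
time_s: 0.72
ee_pos: [207.2, -338.8, 228.1]
tool_rot: [[0.645, 0.764, 0.0], [0.764, -0.645, 0.0], [0.0, 0.0, -1.0]]
wrist_force: [-0.1, 0.5, 1.0]
grip_width: 0.883
```

```bash
python3 -c "
from h import *
plan(470,330,260,183)"
```

```text
at [ 207.2 -338.8  228.1] yaw 49.86 t 0.72 F [-0.1  0.5  1. ] w 82.1
shift [ 0.6807 -0.2302 -0.0316] roll -2.3238
```

send_rows(
  moves=[
    {"x": 0.68, "y": -0.23, "z": -0.032, "roll": -2.32},
    {"x": 0.68, "y": -0.23, "z": -0.032, "roll": -2.32},
    {"x": 0.68, "y": -0.23, "z": -0.032, "roll": -2.32},
    {"x": 0.68, "y": -0.23, "z": -0.032, "roll": -2.32},
    {"x": 0.68, "y": -0.23, "z": -0.032, "roll": -2.32},
  ],
)

```text
invalid input
```

```bash
python3 -c "
from h import *
plan(470,330,260,183)"
```

```text
at [ 207.2 -338.8  228.1] yaw 49.86 t 0.72 F [-0.1  0.5  1. ] w 82.1
shift [ 0.6807 -0.2302 -0.0316] roll -2.3238
```

Rows need all fields.

send_rows(
  moves=[
    {"x": 0.68, "y": -0.23, "z": -0.032, "roll": -2.32, "fingers": 0.082},
    {"x": 0.68, "y": -0.23, "z": -0.032, "roll": -2.32, "fingers": 0.082},
    {"x": 0.68, "y": -0.23, "z": -0.032, "roll": -2.32, "fingers": 0.082},
    {"x": 0.68, "y": -0.23, "z": -0.032, "roll": -2.32, "fingers": 0.082},
    {"x": 0.68, "y": -0.23, "z": -0.032, "roll": -2.32, "fingers": 0.082},
  ],
)

```text
time_s: 1.13
ee_pos: [283.0, -145.1, 237.9]
tool_rot: [[0.076, 0.997, 0.001], [0.997, -0.076, -0.001], [-0.001, 0.001, -1.0]]
wrist_force: [1.2, -0.2, 0.4]
grip_width: 0.882
```

```bash
python3 -c "
from h import *
plan(470,330,260,183)"
```

```text
at [ 283.  -145.1  237.9] yaw 85.64 t 1.13 F [ 1.2 -0.2  0.4] w 82.1
shift [ 0.4879  0.1504 -0.0222] roll -1.6992
```

send_rows(
  moves=[
    {"x": 0.488, "y": 0.15, "z": -0.022, "roll": -1.7, "fingers": 0.082},
    {"x": 0.488, "y": 0.15, "z": -0.022, "roll": -1.7, "fingers": 0.082},
    {"x": 0.488, "y": 0.15, "z": -0.022, "roll": -1.7, "fingers": 0.082},
    {"x": 0.488, "y": 0.15, "z": -0.022, "roll": -1.7, "fingers": 0.082},
    {"x": 0.488, "y": 0.15, "z": -0.022, "roll": -1.7, "fingers": 0.082},
  ],
)

```text
time_s: 1.55
ee_pos: [359.0, 49.2, 247.1]
tool_rot: [[-0.523, 0.852, 0.002], [0.852, 0.523, -0.001], [-0.002, 0.001, -1.0]]
wrist_force: [1.0, -0.3, 0.3]
grip_width: 0.885
```

```bash
python3 -c "
from h import *
plan(470,330,260,183)"
```

```text
at [359.   49.2 247.1] yaw 121.53 t 1.55 F [ 1.  -0.3  0.3] w 82.3
shift [ 0.1812  0.2415 -0.0129] roll -1.0728
```

send_rows(
  moves=[
    {"x": 0.181, "y": 0.242, "z": -0.013, "roll": -1.07, "fingers": 0.082},
    {"x": 0.181, "y": 0.242, "z": -0.013, "roll": -1.07, "fingers": 0.082},
    {"x": 0.181, "y": 0.242, "z": -0.013, "roll": -1.07, "fingers": 0.082},
    {"x": 0.181, "y": 0.242, "z": -0.013, "roll": -1.07, "fingers": 0.082},
    {"x": 0.181, "y": 0.242, "z": -0.013, "roll": -1.07, "fingers": 0.082},
  ],
)

```text
time_s: 1.97
ee_pos: [435.3, 243.0, 255.9]
tool_rot: [[-0.923, 0.385, 0.002], [0.385, 0.923, -0.001], [-0.002, -0.0, -1.0]]
wrist_force: [0.5, -0.7, 0.4]
grip_width: 0.884
```

```bash
python3 -c "
from h import *
plan(470,330,260,183)"
```

```text
at [435.3 243.  255.9] yaw 157.38 t 1.97 F [ 0.5 -0.7  0.4] w 82.2
shift [ 0.0014  0.0936 -0.0041] roll -0.4471
```

send_rows(
  moves=[
    {"x": 0.001, "y": 0.094, "z": -0.004, "roll": -0.447, "fingers": 0.082},
    {"x": 0.001, "y": 0.094, "z": -0.004, "roll": -0.447, "fingers": 0.082},
    {"x": 0.001, "y": 0.094, "z": -0.004, "roll": -0.447, "fingers": 0.082},
    {"x": 0.001, "y": 0.094, "z": -0.004, "roll": -0.447, "fingers": 0.082},
    {"x": 0.001, "y": 0.094, "z": -0.004, "roll": -0.447, "fingers": 0.082},
  ],
)

```text
time_s: 2.38
ee_pos: [470.4, 331.3, 259.1]
tool_rot: [[-0.998, -0.057, 0.001], [-0.057, 0.998, -0.001], [-0.001, -0.001, -1.0]]
wrist_force: [-0.2, -0.5, -0.4]
grip_width: 0.883
```

```bash
python3 -c "
from h import *
plan(470,330,260,183)
s=snap('wrist'); cv2.imwrite('pics/w1.png',s['bgr'])
print(proj(s,[[455,374,75],[446,274,75],[577,369,75],[576,271,75]]).round(0))"
```

```text
at [470.4 331.3 259.1] yaw -176.73 t 2.38 F [-0.2 -0.5 -0.4] w 82.2
shift [ 0.0005 -0.0013 -0.0009] roll 0.0047
[[378. 195.]
 [260. 178.]
 [360. 325.]
 [254. 318.]]
```

View pics/w1.png

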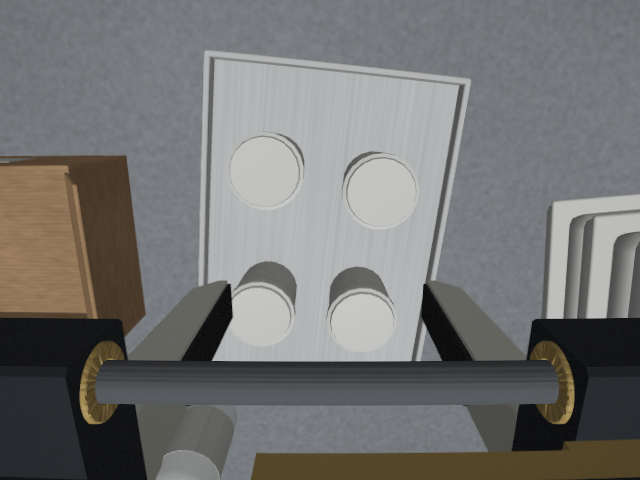

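The wrist view shows four tub lids at (267,171), (380,190), (262,314) and (361,320), all white and on the pan. That confirms the count is 4.

```bash
python3 - <<'E'
from h import *
s=snap("wrist"); t=snap("top")
P=[[267,171],[380,190],[262,314],[361,320]]
print(onplane(s,P,75).round(1))
for o in tubs(t,thr=200): print(o[0],o[3])
# joint yaw check
plan(446,272,150,183)
E
```

```text
[[439.6 279.3  75. ]
 [450.6 375.   75. ]
 [570.8 276.5  75. ]
 [572.  368.   75. ]]
[146.6, 292.6] [435.2, 374.9, 75.0]
[188.6, 288.1] [444.9, 276.9, 75.0]
[149.3, 230.8] [578.6, 370.2, 75.0]
[190.2, 230.7] [577.6, 274.0, 75.0]
at [470.3 329.7 259.8] yaw -177.17 t 2.53 F [-0.7  0.6 -0.2] w 82.1
shift [ 0.0273 -0.0563  0.1099] roll -0.003
```

```bash
python3 -c "
from h import *
plan(442,277.5,120,183)"
```

```text
at [470.3 329.7 259.8] yaw -177.17 t 2.53 F [-0.7  0.6 -0.2] w 82.1
shift [ 0.031  -0.0506  0.1399] roll -0.003
```

send_rows(
  moves=[
    {"x": 0.031, "y": -0.051, "z": 0.04, "roll": 0, "fingers": 0.082},
    {"x": 0.031, "y": -0.051, "z": 0.08, "roll": 0, "fingers": 0.082},
    {"x": 0.031, "y": -0.051, "z": 0.12, "roll": 0, "fingers": 0.082},
    {"x": 0.031, "y": -0.051, "z": 0.14, "roll": 0, "fingers": 0.082},
    {"x": 0.031, "y": -0.051, "z": 0.14, "roll": 0, "fingers": 0.082},
  ],
)

```text
time_s: 2.95
ee_pos: [436.7, 273.8, 113.8]
tool_rot: [[-0.999, -0.045, -0.01], [-0.045, 0.999, -0.006], [0.011, -0.005, -1.0]]
wrist_force: [-1.5, -0.4, 0.1]
grip_width: 0.882
```

```bash
python3 -c "
from h import *
plan(442,277.5,39,183)
s=snap('wrist'); cv2.imwrite('pics/w2.png',s['bgr']); s=snap('side'); cv2.imwrite('pics/s2.png',s['bgr'])
"
```

```text
at [436.7 273.8 113.8] yaw -177.4 t 2.95 F [-1.5 -0.4  0.1] w 82.1
shift [-0.0063  0.0038  0.0748] roll -0.0071
```

View pics/w2.png

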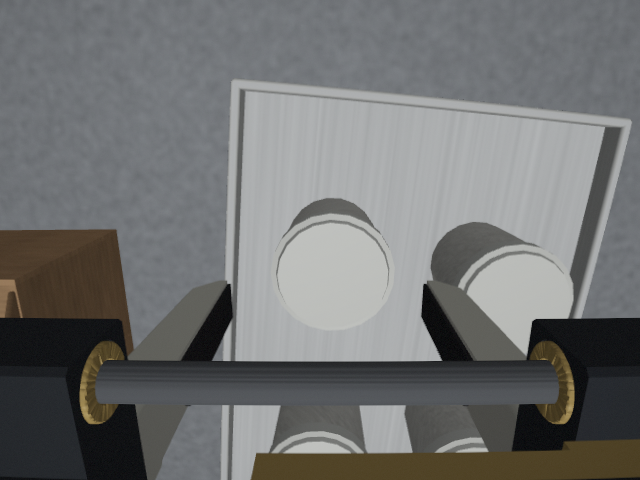

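View pics/s2.png

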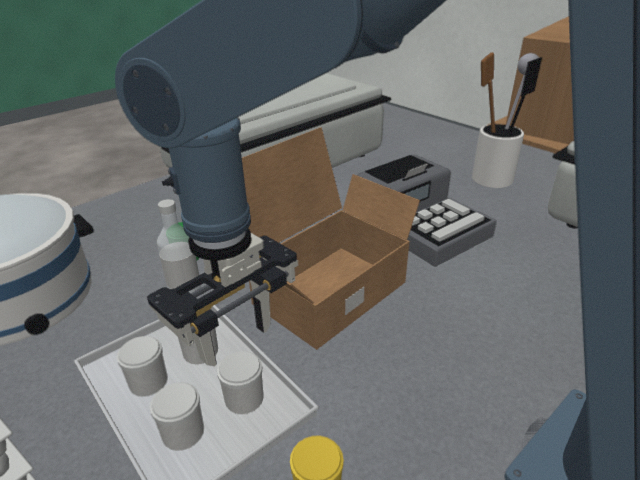

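```bash
python3 -c "
from h import *
s=snap('side'); w=snap('wrist'); p=sensors.read_state()['ee_pos']
print(proj(s,[p,[442,277.5,75]]), proj(w,[p,[442,277.5,75]]))
print(onplane(w,[[333,274],[517,303]],75))
plan(440,275,39,183)
"
```

```text
[[232.98747841 341.1879605 ]
 [237.61515968 365.21078523]] [[326.64766826 300.44239001]
 [326.41723333 260.04630114]]
[[449.82451045 281.46123568  75.        ]
 [462.31517943 385.35095402  75.        ]]
at [444.1 277.7 122.5] yaw -177.24 t 3.15 F [-0.  -0.3 -0.1] w 82.1
shift [ 0.0047 -0.0025  0.0835] roll -0.0042
```

```bash
python3 -c "
from h import *
w=snap('wrist'); cv2.imwrite('pics/w3.png',w['bgr'])
g=cv2.GaussianBlur(cv2.cvtColor(w['bgr'],cv2.COLOR_BGR2GRAY),(0,0),1.5)
c=cv2.HoughCircles(g,cv2.HOUGH_GRADIENT,1,60,param1=60,param2=25,minRadius=48,maxRadius=70); print(c)
for x,y,r in c[0]: print(onplane(w,[[x,y]],75))
plan(442,277.5,39,183)
"
```

```text
[[[325.5 259.5  55.6]
  [507.5 291.5  66.1]
  [310.5 465.5  57.9]
  [463.5 474.5  55.2]]]
[[442.89039901 277.51986586  75.        ]]
[[456.8544794  379.71701646  75.        ]]
[[582.25162943 274.65364961  75.        ]]
[[585.66541364 373.91928807  75.        ]]
at [444.3 277.9 122.7] yaw -177.22 t 3.2 F [ 0.4 -0.4 -0.4] w 82.2
shift [ 0.0029 -0.0004  0.0837] roll -0.0038
```

View pics/w3.png

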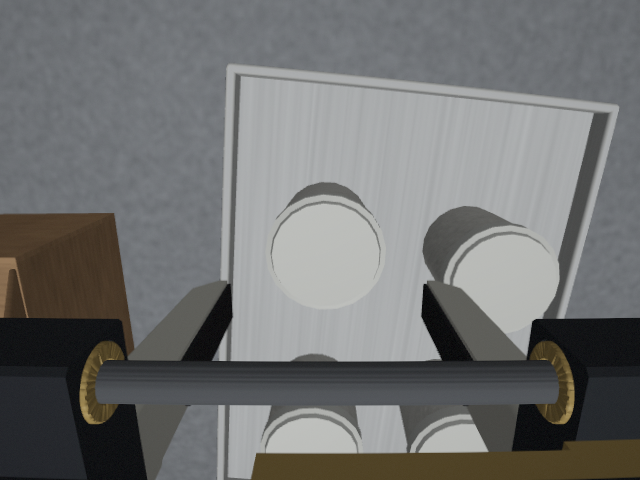

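The settled wrist view has the target lid at (325,259), i.e. world (443, 277.5), centred between the fingers. I'll descend and grip.

send_rows(
  moves=[
    {"x": 0.002, "y": 0, "z": 0.03, "roll": 0, "fingers": 0.082},
    {"x": 0.002, "y": 0, "z": 0.06, "roll": 0, "fingers": 0.082},
    {"x": 0.002, "y": 0, "z": 0.078, "roll": 0, "fingers": 0.082},
    {"x": 0.002, "y": 0, "z": 0.084, "roll": 0, "fingers": 0.082},
    {"x": 0.002, "y": 0, "z": 0.084, "roll": 0, "fingers": 0.06},
  ],
  newtons=15,
)

```text
time_s: 3.62
ee_pos: [443.2, 278.2, 39.0]
tool_rot: [[-0.999, -0.049, 0.006], [-0.049, 0.999, 0.001], [-0.006, 0.0, -1.0]]
wrist_force: [-0.2, -0.4, 0.0]
grip_width: 0.845
```

send_rows(
  moves=[
    {"x": 0, "y": 0, "z": 0, "roll": 0, "fingers": 0.055},
    {"x": 0, "y": 0, "z": 0, "roll": 0, "fingers": 0.055},
    {"x": 0, "y": 0, "z": 0, "roll": 0, "fingers": 0.055},
    {"x": 0, "y": 0, "z": 0, "roll": 0, "fingers": 0.055},
    {"x": 0, "y": 0, "z": 0, "roll": 0, "fingers": 0.055},
  ],
)

```text
time_s: 4.03
ee_pos: [444.9, 278.8, 41.0]
tool_rot: [[-0.999, -0.049, 0.01], [-0.049, 0.999, 0.002], [-0.011, 0.002, -1.0]]
wrist_force: [-0.8, 0.7, 7.5]
grip_width: 0.686
```

```bash
python3 -c "
from h import *
plan(500,165,245,183)
s=snap('side'); cv2.imwrite('pics/s3.png',s['bgr'])
"
```

```text
at [444.9 278.8  41. ] yaw -177.21 t 4.03 F [-0.8  0.7  7.5] w 63.8
shift [-0.0516 -0.116  -0.2037] roll -0.0036
```

View pics/s3.png

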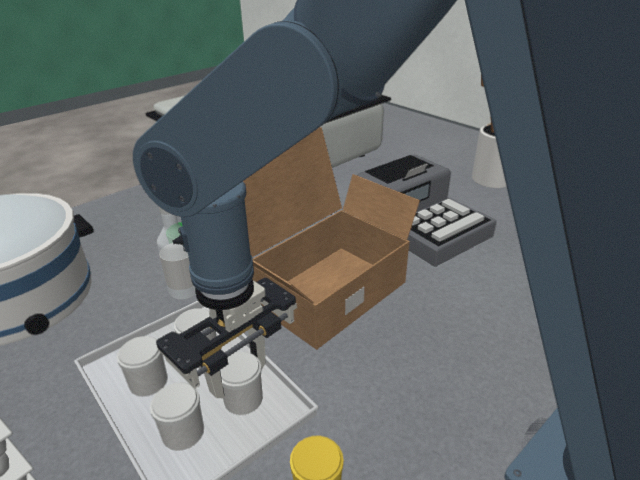

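send_rows(
  moves=[
    {"x": 0, "y": 0, "z": -0.04, "roll": 0, "fingers": 0.055},
    {"x": 0, "y": 0, "z": -0.08, "roll": 0, "fingers": 0.055},
    {"x": 0, "y": 0, "z": -0.12, "roll": 0, "fingers": 0.055},
    {"x": -0.01, "y": -0.01, "z": -0.16, "roll": 0, "fingers": 0.055},
    {"x": -0.02, "y": -0.02, "z": -0.2, "roll": 0, "fingers": 0.055},
  ],
)

```text
time_s: 4.5
ee_pos: [462.7, 259.9, 242.5]
tool_rot: [[-0.999, -0.05, 0.011], [-0.05, 0.999, 0.003], [-0.011, 0.002, -1.0]]
wrist_force: [0.7, 0.2, -0.8]
grip_width: 0.684
```

```bash
python3 -c "
from h import *
plan(577.5,-48,240,183)"
```

```text
at [462.7 259.9 242.5] yaw -177.12 t 4.5 F [ 0.7  0.2 -0.8] w 63.6
shift [-0.0992 -0.3132  0.003 ] roll -0.0021
```

send_rows(
  moves=[
    {"x": -0.099, "y": -0.313, "z": 0.003, "roll": 0, "fingers": 0.055},
    {"x": -0.099, "y": -0.313, "z": 0.003, "roll": 0, "fingers": 0.055},
    {"x": -0.099, "y": -0.313, "z": 0.003, "roll": 0, "fingers": 0.055},
    {"x": -0.099, "y": -0.313, "z": 0.003, "roll": 0, "fingers": 0.055},
    {"x": -0.099, "y": -0.313, "z": 0.003, "roll": 0, "fingers": 0.055},
  ],
)

```text
time_s: 4.92
ee_pos: [536.0, 62.7, 240.7]
tool_rot: [[-0.999, -0.051, 0.013], [-0.051, 0.999, 0.003], [-0.013, 0.002, -1.0]]
wrist_force: [0.5, 0.7, -0.7]
grip_width: 0.686
```

```bash
python3 -c "
from h import *
plan(577.5,-48,180,183)"
```

```text
at [536.   62.7 240.7] yaw -177.1 t 4.92 F [ 0.5  0.7 -0.7] w 63.8
shift [-0.0351 -0.1128  0.061 ] roll -0.0017
```

send_rows(
  moves=[
    {"x": -0.035, "y": -0.113, "z": 0.01, "roll": 0, "fingers": 0.055},
    {"x": -0.035, "y": -0.113, "z": 0.01, "roll": 0, "fingers": 0.055},
    {"x": -0.035, "y": -0.113, "z": 0.02, "roll": 0, "fingers": 0.055},
    {"x": -0.035, "y": -0.113, "z": 0.05, "roll": 0, "fingers": 0.055},
    {"x": -0.035, "y": -0.113, "z": 0.06, "roll": 0, "fingers": 0.055},
  ],
)

```text
time_s: 5.33
ee_pos: [576.1, -50.2, 177.9]
tool_rot: [[-0.999, -0.047, 0.008], [-0.047, 0.999, 0.004], [-0.009, 0.003, -1.0]]
wrist_force: [-1.4, 0.8, -2.1]
grip_width: 0.686
```

```bash
python3 -c "
from h import *
s=snap('top'); cv2.imwrite('pics/t4.png',s['bgr'][100:340,100:500]); s=snap('side'); cv2.imwrite('pics/s4.png',s['bgr']);plan(577.5,-48,43,183)"
```

```text
at [575.2 -47.5 178.6] yaw -177.14 t 5.43 F [-0.2  0.   0.1] w 63.7
shift [-0.0013 -0.0012  0.1356] roll -0.0024
```

View pics/s4.png

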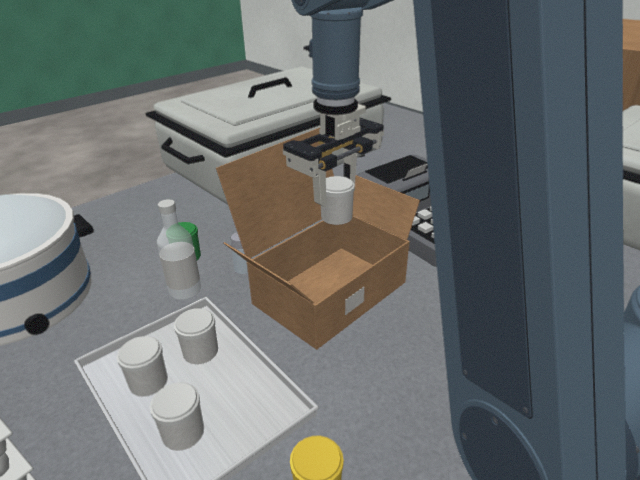

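The tub is held at (338,200) in the side view, above the carton and clear of the lid. Lowering.

send_rows(
  moves=[
    {"x": -0.001, "y": -0.001, "z": 0.035, "roll": 0, "fingers": 0.055},
    {"x": -0.001, "y": -0.001, "z": 0.07, "roll": 0, "fingers": 0.055},
    {"x": -0.001, "y": -0.001, "z": 0.105, "roll": 0, "fingers": 0.055},
    {"x": -0.001, "y": -0.001, "z": 0.125, "roll": 0, "fingers": 0.055},
    {"x": -0.001, "y": -0.001, "z": 0.131, "roll": 0, "fingers": 0.055},
  ],
)

```text
time_s: 5.85
ee_pos: [575.1, -45.5, 45.6]
tool_rot: [[-0.999, -0.052, 0.002], [-0.052, 0.999, 0.007], [-0.002, 0.006, -1.0]]
wrist_force: [-1.1, 1.4, -0.9]
grip_width: 0.689
```

```bash
python3 -c "
from h import *
plan(577.5,-48,43,183)"
```

```text
at [575.1 -45.5  45.6] yaw -177.01 t 5.85 F [-1.1  1.4 -0.9] w 64.0
shift [-0.0023 -0.0026  0.0026] roll -0.0002
```

send_rows(
  moves=[
    {"x": -0.002, "y": -0.003, "z": 0.003, "roll": 0, "fingers": 0.055},
    {"x": -0.002, "y": -0.003, "z": 0.003, "roll": 0, "fingers": 0.074},
    {"x": -0.002, "y": -0.003, "z": 0.003, "roll": 0, "fingers": 0.074},
    {"x": -0.002, "y": -0.003, "z": 0.003, "roll": 0, "fingers": 0.074},
    {"x": -0.002, "y": -0.003, "z": 0.003, "roll": 0, "fingers": 0.074},
  ],
)

```text
time_s: 6.27
ee_pos: [578.6, -48.6, 44.5]
tool_rot: [[-0.999, -0.052, 0.005], [-0.052, 0.999, 0.006], [-0.006, 0.005, -1.0]]
wrist_force: [0.6, 1.5, 1.1]
grip_width: 0.794
```

send_rows(
  moves=[
    {"x": 0, "y": 0, "z": -0.03, "roll": 0, "fingers": 0.074},
    {"x": 0, "y": 0, "z": -0.07, "roll": 0, "fingers": 0.074},
    {"x": 0, "y": 0, "z": -0.11, "roll": 0, "fingers": 0.074},
    {"x": 0, "y": 0.02, "z": -0.15, "roll": 0, "fingers": 0.078},
    {"x": 0, "y": 0.06, "z": -0.18, "roll": 0, "fingers": 0.082},
  ],
)

```text
time_s: 6.68
ee_pos: [576.7, -1.0, 223.0]
tool_rot: [[-0.999, -0.048, 0.012], [-0.048, 0.999, 0.003], [-0.012, 0.002, -1.0]]
wrist_force: [1.6, 0.6, 1.3]
grip_width: 0.863
```

```bash
python3 -c "
from h import *
plan(520,300,220,183)
s=snap('side'); cv2.imwrite('pics/s5.png',s['bgr'])"
```

```text
at [576.7  -1.  223. ] yaw -177.23 t 6.68 F [1.6 0.6 1.3] w 80.2
shift [0.0421 0.3034 0.0032] roll -0.0041
```

View pics/s5.png

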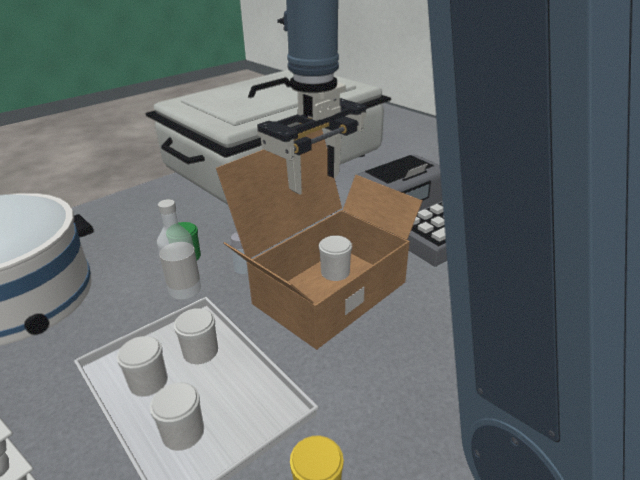

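Tub 1 is upright in the carton at (336,258) in the side view. The other three have not moved. Going for the next one at about (572,276).

send_rows(
  moves=[
    {"x": -0.01, "y": 0.278, "z": 0, "roll": 0, "fingers": 0.082},
    {"x": -0.01, "y": 0.278, "z": 0, "roll": 0, "fingers": 0.082},
    {"x": -0.01, "y": 0.278, "z": 0, "roll": 0, "fingers": 0.082},
    {"x": -0.01, "y": 0.278, "z": 0, "roll": 0, "fingers": 0.082},
    {"x": -0.01, "y": 0.278, "z": 0, "roll": 0, "fingers": 0.082},
  ],
)

```text
time_s: 7.15
ee_pos: [573.5, 211.5, 227.7]
tool_rot: [[-0.998, -0.052, 0.02], [-0.052, 0.999, 0.007], [-0.021, 0.006, -1.0]]
wrist_force: [0.9, 0.2, -0.3]
grip_width: 0.885
```

```bash
python3 -c "
from h import *
plan(572,276,125,183)"
```

```text
at [573.5 211.5 227.7] yaw -177.04 t 7.15 F [ 0.9  0.2 -0.3] w 82.3
shift [0.0003 0.0639 0.1031] roll -0.0007
```

send_rows(
  moves=[
    {"x": 0.002, "y": 0.04, "z": 0.02, "roll": 0, "fingers": 0.082},
    {"x": 0.002, "y": 0.064, "z": 0.055, "roll": 0, "fingers": 0.082},
    {"x": 0.002, "y": 0.064, "z": 0.09, "roll": 0, "fingers": 0.082},
    {"x": 0.002, "y": 0.064, "z": 0.103, "roll": 0, "fingers": 0.082},
    {"x": 0.002, "y": 0.064, "z": 0.103, "roll": 0, "fingers": 0.082},
  ],
)

```text
time_s: 7.57
ee_pos: [567.1, 276.0, 120.8]
tool_rot: [[-0.998, -0.053, 0.013], [-0.053, 0.999, 0.005], [-0.013, 0.004, -1.0]]
wrist_force: [-0.6, -0.6, 0.6]
grip_width: 0.881
```

```bash
cat >> h.py <<'E'
def lid(z=75):
    for i in range(4): w=snap('wrist')
    cv2.imwrite('pics/wl_%d.png'%int(100*sensors.read_state()["time_s"]),w['bgr'])
    g=cv2.GaussianBlur(cv2.cvtColor(w['bgr'],cv2.COLOR_BGR2GRAY),(0,0),1.5)
    c=cv2.HoughCircles(g,cv2.HOUGH_GRADIENT,1,60,param1=60,param2=25,minRadius=48,maxRadius=70)
    for x,y,r in c[0]: print("px",x,y,r,onplane(w,[[x,y]],z)[0].round(1))
    print(np.round(sensors.read_state()["tool_rot"],3)[:,2])
E
python3 -c "
from h import *
lid()
plan(572,276,39,183)"; ls pics
```

```text
px 499.5 278.5 58.3 [579.2 375.   75. ]
px 322.5 265.5 54.8 [576.2 274.8  75. ]
px 542.5 32.5 63.9 [451.5 374.8  75. ]
[ 0.024  0.008 -1.   ]
at [571.9 275.9 127.4] yaw -177.08 t 7.77 F [-0.2 -0.7 -1.1] w 81.7
shift [ 0.002  -0.0005  0.0884] roll -0.0014
crop_c.png
crop_t.png
s2.png
s3.png
s4.png
s5.png
side0.png
t4.png
top0.png
w1.png
w2.png
w3.png
wl_776.png
wrist0.png
```

send_rows(
  moves=[
    {"x": -0.003, "y": -0.001, "z": 0.005, "roll": 0, "fingers": 0.082},
    {"x": -0.003, "y": -0.001, "z": 0.015, "roll": 0, "fingers": 0.082},
    {"x": -0.003, "y": -0.001, "z": 0.03, "roll": 0, "fingers": 0.082},
    {"x": -0.003, "y": -0.001, "z": 0.055, "roll": 0, "fingers": 0.082},
    {"x": -0.003, "y": -0.001, "z": 0.085, "roll": 0, "fingers": 0.082},
  ],
)

```text
time_s: 8.18
ee_pos: [579.1, 275.9, 43.8]
tool_rot: [[-0.998, -0.051, 0.03], [-0.05, 0.999, 0.01], [-0.03, 0.008, -1.0]]
wrist_force: [-0.2, -1.0, -0.2]
grip_width: 0.882
```

```bash
python3 -c "
from h import *
plan(576,275,40,183)"
```

```text
at [579.1 275.9  43.8] yaw -177.11 t 8.18 F [-0.2 -1.  -0.2] w 82.0
shift [ 0.0033 -0.0008  0.0037] roll -0.002
```

send_rows(
  moves=[
    {"x": 0.003, "y": 0, "z": 0.003, "roll": 0, "fingers": 0.082},
    {"x": 0.003, "y": 0, "z": 0.003, "roll": 0, "fingers": 0.055},
    {"x": 0.003, "y": 0, "z": 0.003, "roll": 0, "fingers": 0.055},
    {"x": 0.003, "y": 0, "z": 0.003, "roll": 0, "fingers": 0.055},
    {"x": 0.003, "y": 0, "z": 0.003, "roll": 0, "fingers": 0.055},
  ],
)

```text
time_s: 8.6
ee_pos: [577.7, 276.0, 42.8]
tool_rot: [[-0.998, -0.051, 0.033], [-0.05, 0.999, 0.011], [-0.034, 0.009, -0.999]]
wrist_force: [1.0, -0.5, 1.6]
grip_width: 0.685
```

```bash
python3 -c "
from h import *
plan(576,275,41,183)"
```

```text
at [577.7 276.   42.8] yaw -177.12 t 8.6 F [ 1.  -0.5  1.6] w 63.7
shift [ 0.0018 -0.001   0.0018] roll -0.0021
```

send_rows(
  moves=[
    {"x": 0, "y": 0, "z": -0.01, "roll": 0, "fingers": 0.055},
    {"x": 0.001, "y": 0, "z": -0.03, "roll": 0, "fingers": 0.055},
    {"x": 0.003, "y": 0, "z": -0.06, "roll": 0, "fingers": 0.055},
    {"x": 0.004, "y": 0, "z": -0.1, "roll": 0, "fingers": 0.055},
    {"x": 0.005, "y": 0, "z": -0.14, "roll": 0, "fingers": 0.055},
  ],
)

```text
time_s: 9.02
ee_pos: [567.1, 274.2, 184.7]
tool_rot: [[-0.998, -0.051, 0.032], [-0.05, 0.999, 0.01], [-0.033, 0.009, -0.999]]
wrist_force: [0.7, 1.0, -1.5]
grip_width: 0.689
```

```bash
python3 -c "
from h import *
plan(572.5,210,245,183)"
```

```text
at [567.1 274.2 184.7] yaw -177.12 t 9.02 F [ 0.7  1.  -1.5] w 64.1
shift [-0.0041 -0.0638 -0.0607] roll -0.002
```

send_rows(
  moves=[
    {"x": 0, "y": -0.01, "z": -0.03, "roll": 0, "fingers": 0.055},
    {"x": 0, "y": -0.04, "z": -0.055, "roll": 0, "fingers": 0.055},
    {"x": 0.0, "y": -0.08, "z": -0.06, "roll": 0, "fingers": 0.055},
    {"x": 0.02, "y": -0.11, "z": -0.058, "roll": 0, "fingers": 0.055},
    {"x": 0.06, "y": -0.11, "z": -0.057, "roll": 0, "fingers": 0.055},
  ],
)

```text
time_s: 9.43
ee_pos: [514.5, 155.7, 240.8]
tool_rot: [[-0.998, -0.046, 0.039], [-0.046, 0.999, 0.008], [-0.039, 0.006, -0.999]]
wrist_force: [-0.4, -0.6, -1.5]
grip_width: 0.689
```

```bash
python3 -c "
from h import *
plan(572.5,52,240,183)"
```

```text
at [514.5 155.7 240.8] yaw -177.38 t 9.43 F [-0.4 -0.6 -1.5] w 64.1
shift [-0.0531 -0.1063  0.0023] roll -0.0065
```

send_rows(
  moves=[
    {"x": 0.0, "y": -0.04, "z": 0, "roll": 0, "fingers": 0.055},
    {"x": 0.0, "y": -0.08, "z": 0, "roll": 0, "fingers": 0.055},
    {"x": 0.0, "y": -0.106, "z": 0, "roll": 0, "fingers": 0.055},
    {"x": -0.01, "y": -0.106, "z": 0, "roll": 0, "fingers": 0.055},
    {"x": -0.05, "y": -0.106, "z": 0, "roll": 0, "fingers": 0.055},
  ],
)

```text
time_s: 9.85
ee_pos: [565.2, 50.9, 243.7]
tool_rot: [[-0.998, -0.043, 0.036], [-0.043, 0.999, 0.008], [-0.036, 0.006, -0.999]]
wrist_force: [1.0, -0.0, -2.1]
grip_width: 0.685
```

```bash
python3 -c "
from h import *
plan(572.5,52,240,183)"
```

```text
at [565.2  50.9 243.7] yaw -177.56 t 9.85 F [ 1.  -0.  -2.1] w 63.7
shift [-0.0072  0.0008  0.004 ] roll -0.0097
```

send_rows(
  moves=[
    {"x": -0.004, "y": 0.001, "z": 0.01, "roll": 0, "fingers": 0.055},
    {"x": -0.004, "y": 0.001, "z": 0.05, "roll": 0, "fingers": 0.055},
    {"x": -0.004, "y": 0.001, "z": 0.09, "roll": 0, "fingers": 0.055},
    {"x": -0.004, "y": 0.001, "z": 0.1, "roll": 0, "fingers": 0.055},
    {"x": -0.004, "y": 0.001, "z": 0.1, "roll": 0, "fingers": 0.055},
  ],
)

```text
time_s: 10.27
ee_pos: [570.4, 53.7, 141.3]
tool_rot: [[-0.999, -0.043, 0.029], [-0.043, 0.999, 0.009], [-0.03, 0.007, -1.0]]
wrist_force: [-0.2, 1.0, -1.4]
grip_width: 0.683
```

```bash
python3 -c "
from h import *
plan(572.5,52,43,183)"
```

```text
at [570.4  53.7 141.3] yaw -177.54 t 10.27 F [-0.2  1.  -1.4] w 63.6
shift [ 0.0009 -0.0025  0.0983] roll -0.0094
```

Works: −0.007. I'll descend the same way.

send_rows(
  moves=[
    {"x": -0.001, "y": -0.002, "z": 0.02, "roll": -0.009, "fingers": 0.055},
    {"x": -0.001, "y": -0.002, "z": 0.05, "roll": -0.009, "fingers": 0.055},
    {"x": -0.001, "y": -0.002, "z": 0.08, "roll": -0.009, "fingers": 0.055},
    {"x": -0.001, "y": -0.002, "z": 0.095, "roll": -0.009, "fingers": 0.055},
    {"x": -0.001, "y": -0.002, "z": 0.095, "roll": -0.009, "fingers": 0.055},
  ],
)

```text
time_s: 10.68
ee_pos: [573.7, 52.9, 45.6]
tool_rot: [[-0.998, -0.052, 0.027], [-0.052, 0.999, 0.009], [-0.027, 0.008, -1.0]]
wrist_force: [-0.5, 0.4, -1.5]
grip_width: 0.683
```

```bash
python3 -c "
from h import *
plan(572.5,52,43,183)"
```

```text
at [573.7  52.9  45.6] yaw -177.01 t 10.68 F [-0.5  0.4 -1.5] w 63.6
shift [ 0.0013 -0.0008  0.0026] roll -0.0002
```

send_rows(
  moves=[
    {"x": 0, "y": 0, "z": 0.002, "roll": 0, "fingers": 0.055},
    {"x": 0, "y": 0, "z": 0.003, "roll": 0, "fingers": 0.074},
    {"x": 0, "y": 0, "z": 0.003, "roll": 0, "fingers": 0.074},
    {"x": 0, "y": 0, "z": 0.002, "roll": 0, "fingers": 0.074},
    {"x": 0.0, "y": 0, "z": 0.002, "roll": 0, "fingers": 0.074},
  ],
)

```text
time_s: 11.1
ee_pos: [575.0, 52.8, 45.4]
tool_rot: [[-0.998, -0.052, 0.03], [-0.052, 0.999, 0.009], [-0.03, 0.007, -1.0]]
wrist_force: [0.6, 0.7, 1.2]
grip_width: 0.795
```

send_rows(
  moves=[
    {"x": 0, "y": 0, "z": -0.03, "roll": 0, "fingers": 0.074},
    {"x": 0.002, "y": 0, "z": -0.07, "roll": 0, "fingers": 0.074},
    {"x": 0.003, "y": 0, "z": -0.11, "roll": 0, "fingers": 0.074},
    {"x": 0.0, "y": 0.02, "z": -0.15, "roll": 0, "fingers": 0.078},
    {"x": 0.0, "y": 0.06, "z": -0.18, "roll": 0, "fingers": 0.082},
  ],
)

```text
time_s: 11.52
ee_pos: [569.0, 100.4, 223.8]
tool_rot: [[-0.998, -0.049, 0.036], [-0.048, 0.999, 0.007], [-0.036, 0.005, -0.999]]
wrist_force: [1.8, 0.6, 1.1]
grip_width: 0.864
```

```bash
python3 -c "
from h import *
plan(577,371,230,183)
s=snap('side'); cv2.imwrite('pics/s6.png',s['bgr'])"
```

```text
at [569.  100.4 223.8] yaw -177.23 t 11.52 F [1.8 0.6 1.1] w 80.4
shift [-0.0213  0.2699 -0.004 ] roll -0.004
```

View pics/s6.png

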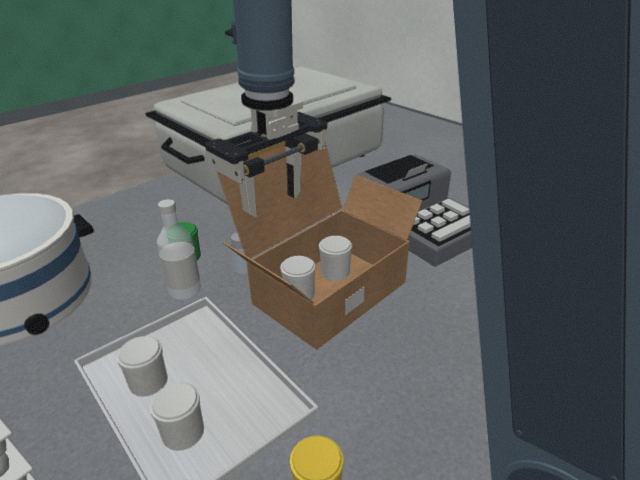

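Two tubs are standing in the carton at (336,258) and (298,277) in the side view. Going for the third, at about (576,371).

send_rows(
  moves=[
    {"x": -0.021, "y": 0.27, "z": -0.004, "roll": 0, "fingers": 0.086},
    {"x": -0.021, "y": 0.27, "z": -0.004, "roll": 0, "fingers": 0.086},
    {"x": -0.021, "y": 0.27, "z": -0.004, "roll": 0, "fingers": 0.086},
    {"x": -0.021, "y": 0.27, "z": -0.004, "roll": 0, "fingers": 0.086},
    {"x": -0.021, "y": 0.27, "z": -0.004, "roll": 0, "fingers": 0.086},
  ],
)

```text
time_s: 11.98
ee_pos: [573.9, 312.2, 232.9]
tool_rot: [[-0.998, -0.052, 0.044], [-0.052, 0.999, 0.013], [-0.045, 0.01, -0.999]]
wrist_force: [2.0, -0.4, 0.0]
grip_width: 0.923
```

```bash
python3 -c "
from h import *
plan(574,371,125,183)"
```

```text
at [573.9 312.2 232.9] yaw -177.03 t 11.98 F [ 2.  -0.4  0. ] w 85.8
shift [0.0017 0.0576 0.1085] roll -0.0006
```

send_rows(
  moves=[
    {"x": 0.002, "y": 0.038, "z": 0.015, "roll": 0, "fingers": 0.086},
    {"x": 0.002, "y": 0.058, "z": 0.045, "roll": 0, "fingers": 0.086},
    {"x": 0.002, "y": 0.058, "z": 0.085, "roll": 0, "fingers": 0.086},
    {"x": 0.002, "y": 0.058, "z": 0.108, "roll": 0, "fingers": 0.086},
    {"x": 0.002, "y": 0.058, "z": 0.108, "roll": 0, "fingers": 0.086},
  ],
)

```text
time_s: 12.4
ee_pos: [569.7, 370.5, 118.9]
tool_rot: [[-0.998, -0.054, 0.034], [-0.053, 0.999, 0.008], [-0.034, 0.006, -0.999]]
wrist_force: [-1.2, 0.2, -0.5]
grip_width: 0.922
```

```bash
python3 -c "
from h import *
plan(574,371,125,183)
lid()
plan(574,371,125,183)"
```

```text
at [569.7 370.5 118.9] yaw -176.94 t 12.4 F [-1.2  0.2 -0.5] w 85.8
shift [-0.0045  0.0003 -0.006 ] roll 0.001
px 348.5 17.5 60.8 [455.8 376.5  75. ]
px 321.5 258.5 55.3 [576.7 369.9  75. ]
[ 0.048  0.014 -0.999]
at [575.3 371.6 128.3] yaw -177.07 t 12.6 F [ 0.2 -0.3  0.5] w 86.1
shift [ 0.0015 -0.0006  0.0032] roll -0.0012
```

send_rows(
  moves=[
    {"x": 0, "y": 0, "z": -0.04, "roll": 0, "fingers": 0.086},
    {"x": 0, "y": 0, "z": -0.06, "roll": 0, "fingers": 0.086},
    {"x": 0, "y": 0, "z": -0.02, "roll": 0, "fingers": 0.086},
    {"x": 0, "y": 0, "z": 0.02, "roll": 0, "fingers": 0.086},
    {"x": 0, "y": 0, "z": 0.02, "roll": 0, "fingers": 0.086},
  ],
)

```text
time_s: 13.02
ee_pos: [573.7, 370.1, 104.0]
tool_rot: [[-0.998, -0.051, 0.041], [-0.05, 0.999, 0.011], [-0.042, 0.009, -0.999]]
wrist_force: [-1.7, -0.4, -1.8]
grip_width: 0.926
```

send_rows(
  moves=[
    {"x": 0, "y": 0, "z": -0.04, "roll": 0, "fingers": 0.086},
    {"x": 0, "y": 0, "z": -0.08, "roll": 0, "fingers": 0.086},
    {"x": 0, "y": 0, "z": -0.04, "roll": 0, "fingers": 0.086},
    {"x": 0, "y": 0, "z": 0, "roll": 0, "fingers": 0.086},
    {"x": 0, "y": 0, "z": 0, "roll": 0, "fingers": 0.086},
  ],
)

```text
time_s: 13.43
ee_pos: [571.1, 368.3, 100.5]
tool_rot: [[-0.998, -0.05, 0.034], [-0.05, 0.999, 0.008], [-0.035, 0.007, -0.999]]
wrist_force: [-2.0, -1.3, -1.9]
grip_width: 0.927
```

Works at −0.007 per call, so I'll use it a few more times.

send_rows(
  moves=[
    {"x": -0.002, "y": 0, "z": -0.04, "roll": 0, "fingers": 0.086},
    {"x": -0.002, "y": 0.001, "z": -0.08, "roll": 0, "fingers": 0.086},
    {"x": -0.003, "y": 0.001, "z": -0.04, "roll": 0, "fingers": 0.086},
    {"x": -0.003, "y": 0.002, "z": 0, "roll": 0, "fingers": 0.086},
    {"x": -0.003, "y": 0.002, "z": 0, "roll": 0, "fingers": 0.086},
  ],
)

```text
time_s: 13.85
ee_pos: [570.9, 368.9, 97.1]
tool_rot: [[-0.998, -0.05, 0.026], [-0.049, 0.999, 0.005], [-0.026, 0.003, -1.0]]
wrist_force: [-2.1, -1.5, -1.7]
grip_width: 0.927
```

send_rows(
  moves=[
    {"x": -0.002, "y": 0, "z": -0.04, "roll": 0, "fingers": 0.086},
    {"x": -0.002, "y": 0.001, "z": -0.08, "roll": 0, "fingers": 0.086},
    {"x": -0.003, "y": 0.001, "z": -0.04, "roll": 0, "fingers": 0.086},
    {"x": -0.003, "y": 0.002, "z": 0, "roll": 0, "fingers": 0.086},
    {"x": -0.003, "y": 0.002, "z": 0, "roll": 0, "fingers": 0.086},
  ],
)

```text
time_s: 14.27
ee_pos: [570.5, 369.4, 93.7]
tool_rot: [[-0.999, -0.049, 0.017], [-0.049, 0.999, 0.001], [-0.017, 0.0, -1.0]]
wrist_force: [-1.9, -1.0, -2.7]
grip_width: 0.927
```

send_rows(
  moves=[
    {"x": -0.002, "y": 0, "z": -0.04, "roll": 0, "fingers": 0.086},
    {"x": -0.002, "y": 0.001, "z": -0.08, "roll": 0, "fingers": 0.086},
    {"x": -0.003, "y": 0.001, "z": -0.04, "roll": 0, "fingers": 0.086},
    {"x": -0.003, "y": 0.002, "z": 0, "roll": 0, "fingers": 0.086},
    {"x": -0.003, "y": 0.002, "z": 0, "roll": 0, "fingers": 0.086},
  ],
)

```text
time_s: 14.68
ee_pos: [569.9, 369.8, 90.2]
tool_rot: [[-0.999, -0.049, 0.008], [-0.049, 0.999, -0.003], [-0.008, -0.004, -1.0]]
wrist_force: [-1.7, -0.5, -1.9]
grip_width: 0.927
```

send_rows(
  moves=[
    {"x": -0.002, "y": 0, "z": -0.04, "roll": 0, "fingers": 0.086},
    {"x": -0.002, "y": 0.001, "z": -0.08, "roll": 0, "fingers": 0.086},
    {"x": -0.003, "y": 0.001, "z": -0.04, "roll": 0, "fingers": 0.086},
    {"x": -0.003, "y": 0.002, "z": 0, "roll": 0, "fingers": 0.086},
    {"x": -0.003, "y": 0.002, "z": 0, "roll": 0, "fingers": 0.086},
  ],
)

```text
time_s: 15.1
ee_pos: [569.0, 370.2, 86.8]
tool_rot: [[-0.999, -0.049, -0.002], [-0.049, 0.999, -0.008], [0.002, -0.008, -1.0]]
wrist_force: [-1.8, -0.5, -1.2]
grip_width: 0.923
```

```bash
python3 -c "
from h import *
plan(576,371,40,183)"
```

```text
at [569.  370.2  86.8] yaw -177.2 t 15.1 F [-1.8 -0.5 -1.2] w 85.8
shift [-0.0071  0.0008  0.0468] roll -0.0035
```

send_rows(
  moves=[
    {"x": -0.007, "y": 0, "z": 0.0, "roll": 0, "fingers": 0.086},
    {"x": -0.007, "y": 0, "z": 0.015, "roll": 0, "fingers": 0.086},
    {"x": -0.007, "y": 0, "z": 0.03, "roll": 0, "fingers": 0.086},
    {"x": -0.007, "y": 0, "z": 0.046, "roll": 0, "fingers": 0.086},
    {"x": -0.007, "y": 0, "z": 0.046, "roll": 0, "fingers": 0.086},
  ],
)

```text
time_s: 15.52
ee_pos: [575.7, 369.7, 40.9]
tool_rot: [[-0.999, -0.049, -0.005], [-0.049, 0.999, -0.009], [0.005, -0.009, -1.0]]
wrist_force: [-0.3, 0.5, -0.7]
grip_width: 0.924
```

send_rows(
  moves=[
    {"x": 0, "y": 0, "z": 0, "roll": 0, "fingers": 0.07},
    {"x": 0, "y": 0, "z": 0, "roll": 0, "fingers": 0.055},
    {"x": 0, "y": 0, "z": 0, "roll": 0, "fingers": 0.055},
    {"x": 0, "y": 0, "z": 0, "roll": 0, "fingers": 0.055},
    {"x": 0, "y": 0, "z": 0, "roll": 0, "fingers": 0.055},
  ],
)

```text
time_s: 15.93
ee_pos: [576.8, 370.1, 42.8]
tool_rot: [[-0.999, -0.049, -0.002], [-0.049, 0.999, -0.008], [0.003, -0.008, -1.0]]
wrist_force: [0.7, 0.2, 4.5]
grip_width: 0.685
```

```bash
python3 -c "
from h import *
plan(576,371,241,183)"
```

```text
at [576.8 370.1  42.8] yaw -177.21 t 15.93 F [0.7 0.2 4.5] w 63.7
shift [ 0.0012 -0.0006 -0.1982] roll -0.0036
```

Gripped, lifting. This one goes to the near-right slot at (495.7, −52).

send_rows(
  moves=[
    {"x": 0, "y": 0, "z": -0.04, "roll": 0, "fingers": 0.055},
    {"x": 0, "y": 0, "z": -0.08, "roll": 0, "fingers": 0.055},
    {"x": 0, "y": -0.01, "z": -0.12, "roll": 0, "fingers": 0.055},
    {"x": 0.01, "y": -0.02, "z": -0.16, "roll": 0, "fingers": 0.055},
    {"x": 0.02, "y": -0.03, "z": -0.195, "roll": 0, "fingers": 0.055},
  ],
)

```text
time_s: 16.35
ee_pos: [558.6, 340.4, 240.6]
tool_rot: [[-0.999, -0.049, -0.001], [-0.049, 0.999, -0.008], [0.002, -0.007, -1.0]]
wrist_force: [1.1, 0.5, 0.1]
grip_width: 0.685
```

```bash
python3 -c "
from h import *
plan(496,-52,240,183)"
```

```text
at [558.6 340.4 240.6] yaw -177.2 t 16.35 F [1.1 0.5 0.1] w 63.7
shift [ 0.0816 -0.3888  0.0036] roll -0.0035
```

send_rows(
  moves=[
    {"x": 0.081, "y": -0.389, "z": 0.003, "roll": 0, "fingers": 0.055},
    {"x": 0.081, "y": -0.389, "z": 0.003, "roll": 0, "fingers": 0.055},
    {"x": 0.081, "y": -0.389, "z": 0.003, "roll": 0, "fingers": 0.055},
    {"x": 0.081, "y": -0.389, "z": 0.003, "roll": 0, "fingers": 0.055},
    {"x": 0.081, "y": -0.389, "z": 0.003, "roll": 0, "fingers": 0.055},
  ],
)

```text
time_s: 16.77
ee_pos: [525.1, 133.4, 239.8]
tool_rot: [[-0.999, -0.05, -0.001], [-0.05, 0.999, -0.008], [0.001, -0.008, -1.0]]
wrist_force: [0.8, -0.4, -0.8]
grip_width: 0.682
```

```bash
python3 -c "
from h import *
plan(496,-52,240,183)"
```

```text
at [525.1 133.4 239.8] yaw -177.16 t 16.77 F [ 0.8 -0.4 -0.8] w 63.4
shift [ 0.0383 -0.1837  0.0012] roll -0.0028
```

send_rows(
  moves=[
    {"x": 0.038, "y": -0.184, "z": 0.001, "roll": 0, "fingers": 0.055},
    {"x": 0.038, "y": -0.184, "z": 0.001, "roll": 0, "fingers": 0.055},
    {"x": 0.038, "y": -0.184, "z": 0.001, "roll": 0, "fingers": 0.055},
    {"x": 0.038, "y": -0.184, "z": 0.001, "roll": 0, "fingers": 0.055},
    {"x": 0.038, "y": -0.184, "z": 0.001, "roll": 0, "fingers": 0.055},
  ],
)

```text
time_s: 17.18
ee_pos: [495.1, -55.9, 240.5]
tool_rot: [[-0.999, -0.048, -0.001], [-0.048, 0.999, -0.009], [0.001, -0.009, -1.0]]
wrist_force: [0.3, 0.4, -1.6]
grip_width: 0.685
```

```bash
python3 -c "
from h import *
plan(496,-52,140,183)"
```

```text
at [495.1 -55.9 240.5] yaw -177.27 t 17.18 F [ 0.3  0.4 -1.6] w 63.7
shift [-0.0012  0.0048  0.1005] roll -0.0047
```

send_rows(
  moves=[
    {"x": -0.001, "y": 0.003, "z": 0.03, "roll": -0.004, "fingers": 0.055},
    {"x": -0.001, "y": 0.003, "z": 0.06, "roll": -0.004, "fingers": 0.055},
    {"x": -0.001, "y": 0.003, "z": 0.085, "roll": -0.004, "fingers": 0.055},
    {"x": -0.001, "y": 0.003, "z": 0.1, "roll": -0.004, "fingers": 0.055},
    {"x": -0.001, "y": 0.003, "z": 0.1, "roll": -0.004, "fingers": 0.055},
  ],
)

```text
time_s: 17.6
ee_pos: [493.1, -53.1, 137.3]
tool_rot: [[-0.999, -0.051, -0.008], [-0.051, 0.999, -0.007], [0.008, -0.007, -1.0]]
wrist_force: [-0.2, -0.5, -1.8]
grip_width: 0.689
```

```bash
python3 -c "
from h import *
plan(496,-52,44,183)
s=snap('side'); cv2.imwrite('pics/s7.png',s['bgr'])
plan(496,-52,44,183)"
```

```text
at [493.1 -53.1 137.3] yaw -177.07 t 17.6 F [-0.2 -0.5 -1.8] w 64.1
shift [-0.0037  0.0016  0.0933] roll -0.0012
at [494.5 -53.4 139.3] yaw -177.06 t 17.65 F [ 0.1  0.1 -0.9] w 63.9
shift [-0.0021  0.0021  0.0953] roll -0.001
```

View pics/s7.png

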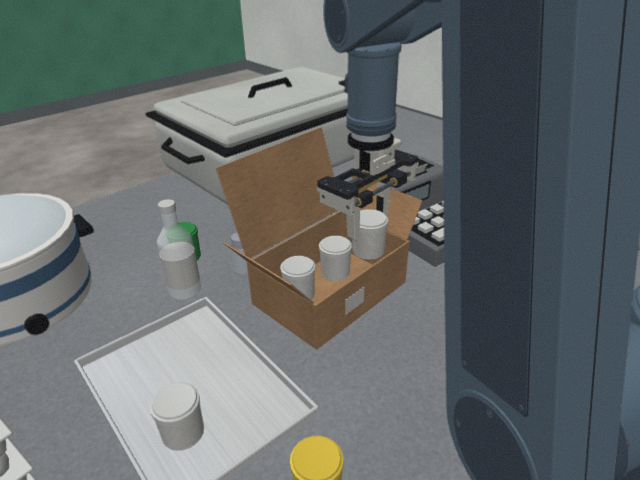

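The third tub is held at (370,235) in the side view, over the free near-right slot. Lowering.

send_rows(
  moves=[
    {"x": -0.002, "y": 0.002, "z": 0.03, "roll": 0, "fingers": 0.055},
    {"x": -0.002, "y": 0.002, "z": 0.06, "roll": 0, "fingers": 0.055},
    {"x": -0.002, "y": 0.002, "z": 0.085, "roll": 0, "fingers": 0.055},
    {"x": -0.002, "y": 0.002, "z": 0.094, "roll": 0, "fingers": 0.055},
    {"x": -0.002, "y": 0.002, "z": 0.094, "roll": 0, "fingers": 0.055},
  ],
)

```text
time_s: 18.07
ee_pos: [495.7, -51.9, 44.9]
tool_rot: [[-0.999, -0.052, -0.006], [-0.052, 0.999, -0.007], [0.007, -0.007, -1.0]]
wrist_force: [0.2, -0.3, -0.0]
grip_width: 0.688
```

```bash
python3 -c "
from h import *
plan(496,-52,44,183)"
```

```text
at [495.7 -51.9  44.9] yaw -177.05 t 18.07 F [ 0.2 -0.3 -0. ] w 64.0
shift [-0.0003 -0.0001  0.0009] roll -0.0008
```

send_rows(
  moves=[
    {"x": 0, "y": 0, "z": 0.001, "roll": 0, "fingers": 0.055},
    {"x": 0, "y": 0, "z": 0.002, "roll": 0, "fingers": 0.074},
    {"x": 0, "y": 0, "z": 0.002, "roll": 0, "fingers": 0.074},
    {"x": 0, "y": 0, "z": 0.002, "roll": 0, "fingers": 0.074},
    {"x": 0.0, "y": 0, "z": 0.002, "roll": 0, "fingers": 0.074},
  ],
)

```text
time_s: 18.48
ee_pos: [496.3, -52.1, 43.9]
tool_rot: [[-0.999, -0.052, -0.005], [-0.052, 0.999, -0.008], [0.005, -0.008, -1.0]]
wrist_force: [-0.0, -0.9, -0.3]
grip_width: 0.794
```

send_rows(
  moves=[
    {"x": 0, "y": 0, "z": -0.03, "roll": 0, "fingers": 0.074},
    {"x": 0, "y": 0, "z": -0.07, "roll": 0, "fingers": 0.074},
    {"x": 0, "y": 0, "z": -0.11, "roll": 0, "fingers": 0.074},
    {"x": 0.0, "y": 0.02, "z": -0.15, "roll": 0, "fingers": 0.078},
    {"x": 0.0, "y": 0.06, "z": -0.18, "roll": 0, "fingers": 0.086},
  ],
)

```text
time_s: 18.9
ee_pos: [496.1, -1.4, 220.9]
tool_rot: [[-0.999, -0.048, 0.001], [-0.048, 0.999, -0.01], [-0.0, -0.01, -1.0]]
wrist_force: [0.9, 0.8, 0.6]
grip_width: 0.873
```

```bash
python3 -c "
from h import *
plan(455,375,215,183)"
```

```text
at [496.1  -1.4 220.9] yaw -177.24 t 18.9 F [0.9 0.8 0.6] w 81.2
shift [0.023 0.378 0.002] roll -0.0043
```

send_rows(
  moves=[
    {"x": 0.023, "y": 0.378, "z": 0.002, "roll": 0, "fingers": 0.086},
    {"x": 0.023, "y": 0.378, "z": 0.002, "roll": 0, "fingers": 0.086},
    {"x": 0.023, "y": 0.378, "z": 0.002, "roll": 0, "fingers": 0.086},
    {"x": 0.023, "y": 0.378, "z": 0.002, "roll": 0, "fingers": 0.086},
    {"x": 0.023, "y": 0.378, "z": 0.002, "roll": 0, "fingers": 0.086},
  ],
)

```text
time_s: 19.32
ee_pos: [472.0, 209.6, 216.5]
tool_rot: [[-0.999, -0.048, 0.002], [-0.048, 0.999, -0.01], [-0.002, -0.01, -1.0]]
wrist_force: [0.5, -0.8, -0.1]
grip_width: 0.925
```

```bash
python3 -c "
from h import *
s=snap('side'); cv2.imwrite('pics/s8.png',s['bgr'])
plan(455,375,150,183)"
```

```text
at [470.4 216.9 216.4] yaw -177.02 t 19.37 F [-1.5  3.9  0.5] w 85.8
shift [0.0073 0.159  0.0657] roll -0.0004
```

View pics/s8.png

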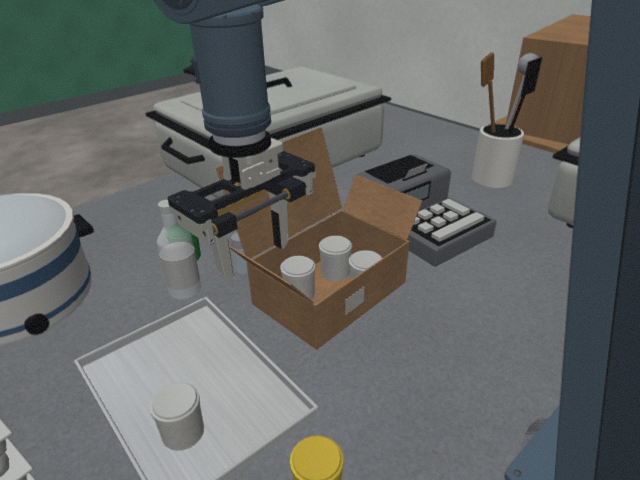

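Three tubs are in the carton. The last is at (177,415) in the side view.

send_rows(
  moves=[
    {"x": 0.007, "y": 0.159, "z": 0, "roll": 0, "fingers": 0.086},
    {"x": 0.007, "y": 0.159, "z": 0.0, "roll": 0, "fingers": 0.086},
    {"x": 0.007, "y": 0.159, "z": 0.02, "roll": 0, "fingers": 0.086},
    {"x": 0.007, "y": 0.159, "z": 0.06, "roll": 0, "fingers": 0.086},
    {"x": 0.007, "y": 0.159, "z": 0.09, "roll": 0, "fingers": 0.086},
  ],
)

```text
time_s: 19.78
ee_pos: [457.1, 376.4, 138.0]
tool_rot: [[-0.998, -0.055, 0.009], [-0.055, 0.998, 0.001], [-0.009, 0.0, -1.0]]
wrist_force: [1.0, 0.3, -0.7]
grip_width: 0.925
```

```bash
python3 -c "
from h import *
lid()
plan(455,375,40,183)"
```

```text
px 336.5 257.5 50.5 [453.2 376.6  75. ]
[-0.    -0.006 -1.   ]
at [455.1 371.  135.1] yaw -176.97 t 19.98 F [ 0.2 -0.4  1. ] w 86.0
shift [-0.0002  0.0046  0.095 ] roll 0.0006
```

send_rows(
  moves=[
    {"x": 0.001, "y": 0.005, "z": 0.03, "roll": 0, "fingers": 0.086},
    {"x": 0.001, "y": 0.005, "z": 0.06, "roll": 0, "fingers": 0.086},
    {"x": 0.001, "y": 0.005, "z": 0.08, "roll": 0, "fingers": 0.086},
    {"x": 0.001, "y": 0.005, "z": 0.095, "roll": 0, "fingers": 0.086},
    {"x": 0.001, "y": 0.005, "z": 0.095, "roll": 0, "fingers": 0.086},
  ],
)

```text
time_s: 20.4
ee_pos: [454.1, 373.6, 39.7]
tool_rot: [[-0.999, -0.051, -0.002], [-0.051, 0.999, -0.007], [0.002, -0.007, -1.0]]
wrist_force: [-0.4, -0.0, 0.4]
grip_width: 0.92
```

send_rows(
  moves=[
    {"x": 0, "y": 0, "z": 0, "roll": 0, "fingers": 0.07},
    {"x": 0, "y": 0, "z": 0, "roll": 0, "fingers": 0.055},
    {"x": 0, "y": 0, "z": 0, "roll": 0, "fingers": 0.055},
    {"x": 0, "y": 0, "z": 0, "roll": 0, "fingers": 0.055},
    {"x": 0, "y": 0, "z": 0, "roll": 0, "fingers": 0.055},
  ],
)

```text
time_s: 20.82
ee_pos: [455.6, 374.3, 41.8]
tool_rot: [[-0.999, -0.051, 0.002], [-0.051, 0.999, -0.005], [-0.002, -0.006, -1.0]]
wrist_force: [-0.8, -0.5, 6.8]
grip_width: 0.686
```

```bash
python3 -c "
from h import *
plan(460,340,240,183)"
```

```text
at [455.6 374.3  41.8] yaw -177.08 t 20.82 F [-0.8 -0.5  6.8] w 63.8
shift [-0.003  -0.0356 -0.198 ] roll -0.0013
```

send_rows(
  moves=[
    {"x": 0, "y": 0, "z": -0.04, "roll": 0, "fingers": 0.055},
    {"x": 0, "y": 0, "z": -0.08, "roll": 0, "fingers": 0.055},
    {"x": 0, "y": -0.01, "z": -0.12, "roll": 0, "fingers": 0.055},
    {"x": -0.003, "y": -0.02, "z": -0.16, "roll": 0, "fingers": 0.055},
    {"x": -0.003, "y": -0.035, "z": -0.198, "roll": 0, "fingers": 0.055},
  ],
)

```text
time_s: 21.23
ee_pos: [459.8, 340.7, 242.6]
tool_rot: [[-0.999, -0.052, 0.003], [-0.052, 0.999, -0.005], [-0.003, -0.005, -1.0]]
wrist_force: [1.3, 0.5, -1.1]
grip_width: 0.685
```

```bash
python3 -c "
from h import *
plan(491,48,240,183)"
```

```text
at [459.8 340.7 242.6] yaw -177.0 t 21.23 F [ 1.3  0.5 -1.1] w 63.7
shift [-0.0158 -0.2939  0.0041] roll -0.0001
```

send_rows(
  moves=[
    {"x": -0.016, "y": -0.294, "z": 0.003, "roll": 0, "fingers": 0.055},
    {"x": -0.016, "y": -0.294, "z": 0.003, "roll": 0, "fingers": 0.055},
    {"x": -0.016, "y": -0.294, "z": 0.003, "roll": 0, "fingers": 0.055},
    {"x": -0.016, "y": -0.294, "z": 0.003, "roll": 0, "fingers": 0.055},
    {"x": -0.016, "y": -0.294, "z": 0.003, "roll": 0, "fingers": 0.055},
  ],
)

```text
time_s: 21.65
ee_pos: [481.5, 131.7, 241.2]
tool_rot: [[-0.999, -0.053, 0.003], [-0.053, 0.999, -0.005], [-0.003, -0.005, -1.0]]
wrist_force: [1.4, 1.3, -0.8]
grip_width: 0.685
```

```bash
python3 -c "
from h import *
plan(491,48,180,183)"
```

```text
at [481.5 131.7 241.2] yaw -176.95 t 21.65 F [ 1.4  1.3 -0.8] w 63.7
shift [-0.0049 -0.0838  0.0617] roll 0.0008
```

send_rows(
  moves=[
    {"x": -0.006, "y": -0.04, "z": 0, "roll": 0, "fingers": 0.055},
    {"x": -0.006, "y": -0.084, "z": 0, "roll": 0, "fingers": 0.055},
    {"x": -0.006, "y": -0.084, "z": 0.02, "roll": 0, "fingers": 0.055},
    {"x": -0.006, "y": -0.084, "z": 0.06, "roll": 0, "fingers": 0.055},
    {"x": -0.006, "y": -0.084, "z": 0.062, "roll": 0, "fingers": 0.055},
  ],
)

```text
time_s: 22.07
ee_pos: [488.0, 47.1, 174.5]
tool_rot: [[-0.999, -0.051, -0.006], [-0.051, 0.999, -0.004], [0.007, -0.003, -1.0]]
wrist_force: [-2.1, -0.1, -2.3]
grip_width: 0.686
```

```bash
python3 -c "
from h import *
plan(491,48,45,183)"
```

```text
at [488.   47.1 174.5] yaw -177.09 t 22.07 F [-2.1 -0.1 -2.3] w 63.8
shift [-0.0039  0.0012  0.1295] roll -0.0016
```

send_rows(
  moves=[
    {"x": -0.004, "y": 0.001, "z": 0.035, "roll": 0, "fingers": 0.055},
    {"x": -0.004, "y": 0.001, "z": 0.07, "roll": 0, "fingers": 0.055},
    {"x": -0.004, "y": 0.001, "z": 0.105, "roll": 0, "fingers": 0.055},
    {"x": -0.004, "y": 0.001, "z": 0.125, "roll": 0, "fingers": 0.055},
    {"x": -0.004, "y": 0.001, "z": 0.129, "roll": 0, "fingers": 0.055},
  ],
)

```text
time_s: 22.48
ee_pos: [488.2, 48.7, 43.1]
tool_rot: [[-0.999, -0.052, -0.014], [-0.052, 0.999, -0.003], [0.014, -0.002, -1.0]]
wrist_force: [-8.8, 0.5, 16.0]
grip_width: 0.686
```

```bash
python3 -c "
from h import *
plan(491,48,43,183)"
```

```text
at [488.2  48.7  43.1] yaw -177.03 t 22.48 F [-8.8  0.5 16. ] w 63.8
shift [-0.0027 -0.0008  0.0001] roll -0.0005
```

send_rows(
  moves=[
    {"x": 0, "y": 0, "z": -0.001, "roll": 0, "fingers": 0.06},
    {"x": 0, "y": 0, "z": -0.001, "roll": 0, "fingers": 0.074},
    {"x": 0, "y": 0, "z": -0.001, "roll": 0, "fingers": 0.074},
    {"x": 0, "y": 0, "z": -0.001, "roll": 0, "fingers": 0.074},
    {"x": 0.0, "y": 0, "z": -0.001, "roll": 0, "fingers": 0.074},
  ],
)

```text
time_s: 22.9
ee_pos: [489.6, 48.6, 45.6]
tool_rot: [[-0.999, -0.052, -0.011], [-0.052, 0.999, -0.003], [0.011, -0.003, -1.0]]
wrist_force: [0.1, -0.4, 1.0]
grip_width: 0.8
```

send_rows(
  moves=[
    {"x": 0, "y": 0, "z": -0.03, "roll": 0, "fingers": 0.074},
    {"x": 0, "y": 0, "z": -0.07, "roll": 0, "fingers": 0.074},
    {"x": 0, "y": 0, "z": -0.11, "roll": 0, "fingers": 0.074},
    {"x": 0.0, "y": 0.0, "z": -0.15, "roll": 0, "fingers": 0.06},
    {"x": 0.0, "y": 0.0, "z": -0.19, "roll": 0, "fingers": 0.03},
  ],
)

```text
time_s: 23.32
ee_pos: [491.3, 49.3, 238.5]
tool_rot: [[-0.999, -0.052, -0.009], [-0.052, 0.999, -0.003], [0.009, -0.003, -1.0]]
wrist_force: [0.7, 0.6, -0.2]
grip_width: 0.702
```

send_rows(
  moves=[
    {"x": 0, "y": 0.03, "z": -0.005, "roll": 0, "fingers": 0},
    {"x": 0.02, "y": 0.07, "z": -0.005, "roll": 0, "fingers": 0},
    {"x": 0.03, "y": 0.11, "z": -0.005, "roll": 0, "fingers": 0},
    {"x": 0.03, "y": 0.15, "z": -0.005, "roll": 0, "fingers": 0},
    {"x": 0.03, "y": 0.19, "z": -0.005, "roll": 0, "fingers": 0},
  ],
)

```text
time_s: 23.73
ee_pos: [450.7, 239.1, 244.8]
tool_rot: [[-0.999, -0.051, -0.006], [-0.051, 0.999, -0.003], [0.007, -0.002, -1.0]]
wrist_force: [0.1, -0.9, 1.0]
grip_width: 0.341
```

```bash
python3 -c "
from h import *
s=snap('side'); cv2.imwrite('pics/s9.png',s['bgr'])
s=snap('top'); cv2.imwrite('pics/t9.png',cv2.resize(s['bgr'][140:320,100:400],None,fx=2.6,fy=2.6))
plan(520,215,160,183)"
```

```text
at [450.3 242.7 244.2] yaw -176.66 t 23.83 F [-0.  -0.1 -0.4] w 24.3
shift [-0.0686 -0.0317  0.0837] roll 0.0058
```

View pics/s9.png

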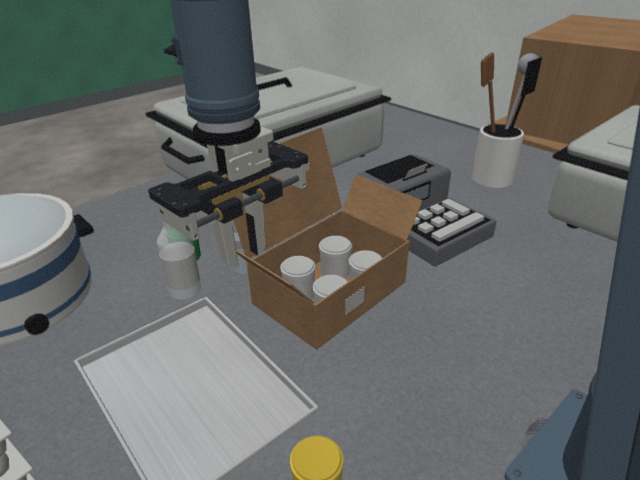

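View pics/t9.png

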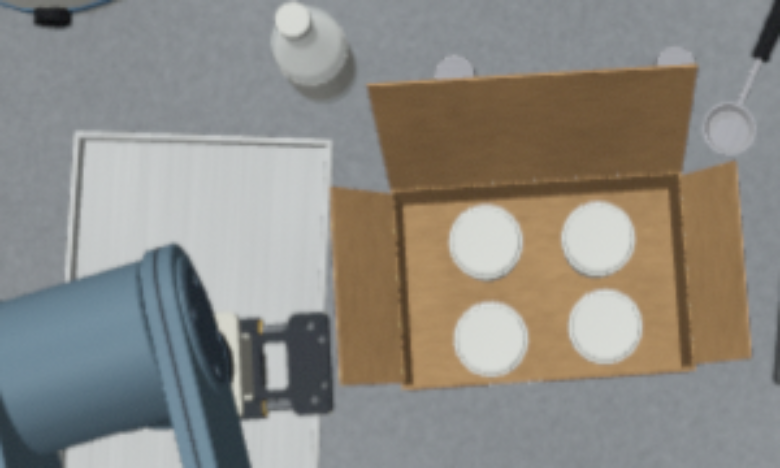

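All four tubs stand 2×2 in the carton and the pan is empty. Next is the left flap: shut the fingers, go outside it, and sweep inward.

send_rows(
  moves=[
    {"x": -0.03, "y": -0.015, "z": 0, "roll": 0, "fingers": 0},
    {"x": -0.07, "y": -0.028, "z": 0.02, "roll": 0, "fingers": 0},
    {"x": -0.074, "y": -0.028, "z": 0.06, "roll": 0, "fingers": 0},
    {"x": -0.074, "y": -0.028, "z": 0.1, "roll": 0, "fingers": 0},
    {"x": -0.074, "y": -0.028, "z": 0.105, "roll": 0, "fingers": 0},
  ],
  newtons=20,
)

```text
time_s: 24.25
ee_pos: [521.3, 216.8, 132.2]
tool_rot: [[-0.998, -0.057, -0.019], [-0.057, 0.998, -0.003], [0.019, -0.002, -1.0]]
wrist_force: [-2.0, -0.2, -0.3]
grip_width: 0.004
```

```bash
python3 -c "
from h import *
s=snap('side'); cv2.imwrite('pics/s10.png',s['bgr'])
s=snap('wrist'); cv2.imwrite('pics/w10.png',s['bgr'])
plan(525,75,135,183)"
```

```text
at [523.7 218.  137.6] yaw -176.7 t 24.35 F [ 0.7 -0.1  1.2] w 0.3
shift [ 0.0069 -0.1428  0.0028] roll 0.0052
```

View pics/s10.png

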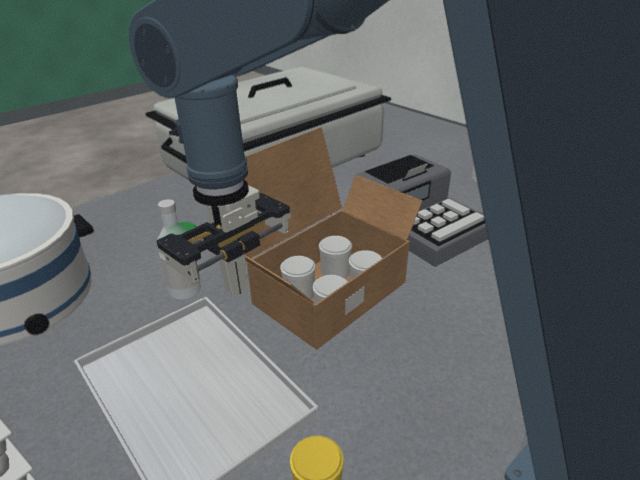

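View pics/w10.png

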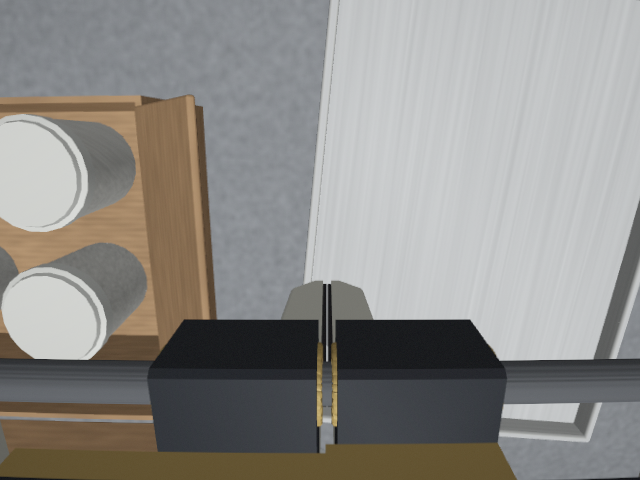

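The fingers are shut and outside the left flap, which now stands nearly upright (edge at x≈195 px in the wrist view). Sweeping inward.

send_rows(
  moves=[
    {"x": 0.005, "y": -0.02, "z": 0, "roll": 0, "fingers": 0},
    {"x": 0.005, "y": -0.045, "z": 0, "roll": 0, "fingers": 0},
    {"x": 0.005, "y": -0.07, "z": 0, "roll": 0, "fingers": 0},
    {"x": 0.005, "y": -0.095, "z": 0, "roll": 0, "fingers": 0},
    {"x": 0.005, "y": -0.12, "z": 0, "roll": 0, "fingers": 0},
  ],
)

```text
time_s: 24.77
ee_pos: [527.3, 97.3, 141.8]
tool_rot: [[-0.998, -0.058, -0.006], [-0.058, 0.998, -0.001], [0.006, -0.001, -1.0]]
wrist_force: [0.8, 1.7, -0.3]
grip_width: 0.002
```

```bash
python3 -c "
from h import *
plan(522,70,125,183)"
```

```text
at [527.3  97.3 141.8] yaw -176.65 t 24.77 F [ 0.8  1.7 -0.3] w 0.2
shift [ 0.0067 -0.0269  0.0169] roll 0.0061
```

send_rows(
  moves=[
    {"x": 0.003, "y": -0.02, "z": 0.002, "roll": 0, "fingers": 0},
    {"x": 0.006, "y": -0.035, "z": 0.01, "roll": 0, "fingers": 0},
    {"x": 0.006, "y": -0.04, "z": 0.02, "roll": 0, "fingers": 0},
    {"x": 0.006, "y": -0.038, "z": 0.028, "roll": 0, "fingers": 0},
    {"x": 0.006, "y": -0.036, "z": 0.033, "roll": 0, "fingers": 0},
  ],
)

```text
time_s: 25.18
ee_pos: [523.6, 61.2, 109.4]
tool_rot: [[-0.998, -0.058, -0.004], [-0.058, 0.998, -0.001], [0.005, -0.001, -1.0]]
wrist_force: [-0.5, 0.7, -0.3]
grip_width: 0.006
```

```bash
python3 -c "
from h import *
s=snap('side'); cv2.imwrite('pics/s11.png',s['bgr'])
plan(522,66,104,183)"
```

```text
at [522.6  62.1 108.2] yaw -176.64 t 25.23 F [-0.   1.2  0.5] w 0.3
shift [0.0004 0.0039 0.0042] roll 0.0062
```

View pics/s11.png

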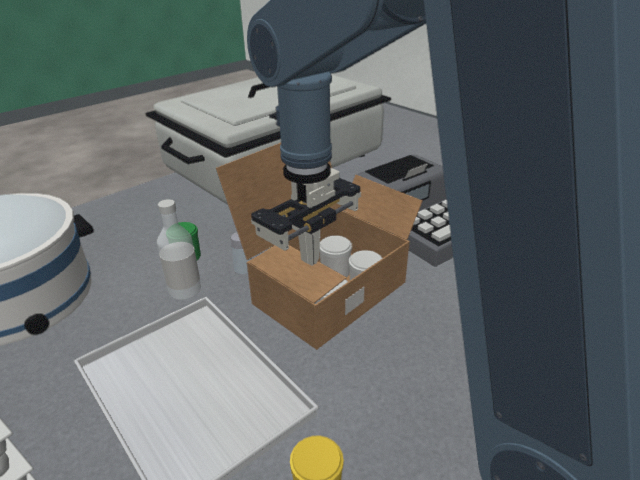

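The left flap is almost level. I'll press gently until the force rises.

send_rows(
  moves=[
    {"x": 0, "y": 0.004, "z": 0.002, "roll": 0, "fingers": 0},
    {"x": 0, "y": 0.006, "z": 0.004, "roll": 0, "fingers": 0},
    {"x": 0, "y": 0.006, "z": 0.006, "roll": 0, "fingers": 0},
    {"x": 0, "y": 0.006, "z": 0.007, "roll": 0, "fingers": 0},
    {"x": 0, "y": 0.006, "z": 0.007, "roll": 0, "fingers": 0},
  ],
)

```text
time_s: 25.65
ee_pos: [522.3, 69.8, 102.8]
tool_rot: [[-0.998, -0.06, -0.006], [-0.06, 0.998, 0.001], [0.006, 0.001, -1.0]]
wrist_force: [-4.5, 3.3, 12.5]
grip_width: 0.007
```

send_rows(
  moves=[
    {"x": 0, "y": 0, "z": -0.03, "roll": 0, "fingers": 0},
    {"x": 0, "y": 0, "z": -0.07, "roll": 0, "fingers": 0},
    {"x": 0, "y": -0.02, "z": -0.1, "roll": 0, "fingers": 0},
    {"x": 0, "y": -0.06, "z": -0.115, "roll": 0, "fingers": 0},
    {"x": 0, "y": -0.1, "z": -0.115, "roll": 0, "fingers": 0},
  ],
)

```text
time_s: 26.07
ee_pos: [531.5, -29.7, 222.5]
tool_rot: [[-0.998, -0.065, 0.002], [-0.065, 0.998, -0.001], [-0.002, -0.001, -1.0]]
wrist_force: [1.1, -1.3, -0.6]
grip_width: 0.004
```

```bash
python3 -c "
from h import *
s=snap('side'); cv2.imwrite('pics/s12.png',s['bgr'])
plan(525,-225,225,183)"
```

```text
at [531.4 -38.1 220.4] yaw -176.6 t 26.12 F [ 1.5 -6.2 -0.6] w 0.7
shift [ 0.0175 -0.1862 -0.0035] roll 0.0069
```

View pics/s12.png

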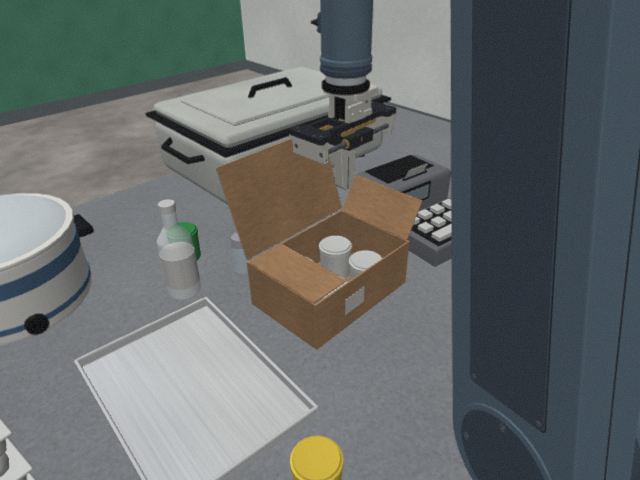

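The left flap lies flat. Moving over and beyond the right flap.

send_rows(
  moves=[
    {"x": 0.008, "y": -0.186, "z": -0.003, "roll": 0, "fingers": 0},
    {"x": 0.008, "y": -0.186, "z": -0.003, "roll": 0, "fingers": 0},
    {"x": 0.008, "y": -0.186, "z": -0.003, "roll": 0, "fingers": 0},
    {"x": 0.008, "y": -0.186, "z": -0.003, "roll": 0, "fingers": 0},
    {"x": 0.008, "y": -0.186, "z": -0.003, "roll": 0, "fingers": 0},
  ],
)

```text
time_s: 26.53
ee_pos: [534.4, -227.3, 224.2]
tool_rot: [[-0.998, -0.058, -0.001], [-0.058, 0.998, -0.007], [0.001, -0.007, -1.0]]
wrist_force: [-0.3, 0.9, 0.7]
grip_width: 0.005
```

send_rows(
  moves=[
    {"x": 0, "y": 0, "z": 0.02, "roll": 0, "fingers": 0},
    {"x": 0, "y": 0, "z": 0.045, "roll": 0, "fingers": 0},
    {"x": 0, "y": 0, "z": 0.07, "roll": 0, "fingers": 0},
    {"x": 0, "y": 0, "z": 0.085, "roll": 0, "fingers": 0},
    {"x": 0, "y": 0, "z": 0.085, "roll": 0, "fingers": 0},
  ],
)

```text
time_s: 26.95
ee_pos: [532.2, -225.9, 135.0]
tool_rot: [[-0.998, -0.059, -0.007], [-0.059, 0.998, -0.003], [0.007, -0.002, -1.0]]
wrist_force: [-0.6, -0.0, -0.4]
grip_width: 0.007
```

```bash
python3 -c "
from h import *
s=snap('side'); cv2.imwrite('pics/s13.png',s['bgr'])
plan(530,-100,137,183)"
```

```text
at [ 533.3 -226.5  137.2] yaw -176.63 t 27.0 F [0.1 0.1 0.1] w 0.5
shift [-0.0042  0.1265 -0.0003] roll 0.0065
```

View pics/s13.png

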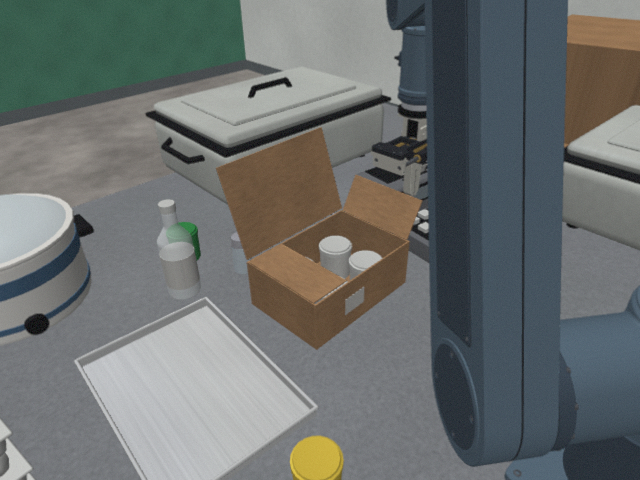

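send_rows(
  moves=[
    {"x": 0.0, "y": 0.02, "z": 0, "roll": 0, "fingers": 0},
    {"x": 0.0, "y": 0.045, "z": 0, "roll": 0, "fingers": 0},
    {"x": 0.0, "y": 0.07, "z": 0, "roll": 0, "fingers": 0},
    {"x": 0.0, "y": 0.095, "z": 0, "roll": 0, "fingers": 0},
    {"x": 0.0, "y": 0.12, "z": 0, "roll": 0, "fingers": 0},
  ],
)

```text
time_s: 27.42
ee_pos: [527.3, -106.1, 138.6]
tool_rot: [[-0.998, -0.059, -0.001], [-0.059, 0.998, -0.006], [0.002, -0.006, -1.0]]
wrist_force: [-0.5, -0.9, -0.4]
grip_width: 0.005
```

```bash
python3 -c "
from h import *
s=snap('side'); cv2.imwrite('pics/s14.png',s['bgr'])
plan(530,-68,107,183)"
```

```text
at [ 526.4 -101.4  138.4] yaw -176.52 t 27.47 F [-2.2  4.  -0. ] w 0.5
shift [-0.0058  0.0332  0.0313] roll 0.0083
```

View pics/s14.png

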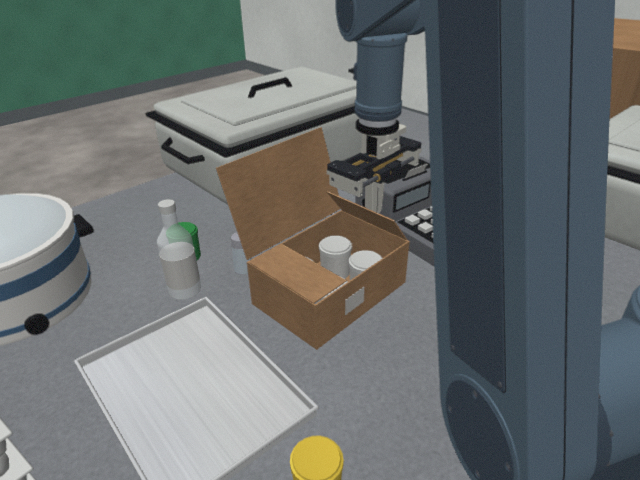

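The right flap has folded past upright and its edge is at (365,215). Continuing inward and down.

send_rows(
  moves=[
    {"x": -0.002, "y": 0.02, "z": 0.002, "roll": 0, "fingers": 0},
    {"x": -0.005, "y": 0.037, "z": 0.01, "roll": 0, "fingers": 0},
    {"x": -0.005, "y": 0.04, "z": 0.02, "roll": 0, "fingers": 0},
    {"x": -0.005, "y": 0.036, "z": 0.028, "roll": 0, "fingers": 0},
    {"x": -0.005, "y": 0.032, "z": 0.034, "roll": 0, "fingers": 0},
  ],
)

```text
time_s: 27.88
ee_pos: [529.4, -69.7, 103.9]
tool_rot: [[-0.998, -0.062, -0.003], [-0.062, 0.998, -0.003], [0.003, -0.003, -1.0]]
wrist_force: [0.1, 0.1, -0.2]
grip_width: 0.005
```

send_rows(
  moves=[
    {"x": 0, "y": -0.002, "z": 0.001, "roll": 0, "fingers": 0},
    {"x": 0, "y": -0.003, "z": 0.002, "roll": 0, "fingers": 0},
    {"x": 0, "y": -0.003, "z": 0.003, "roll": 0, "fingers": 0},
    {"x": 0, "y": -0.003, "z": 0.004, "roll": 0, "fingers": 0},
    {"x": 0, "y": -0.003, "z": 0.004, "roll": 0, "fingers": 0},
  ],
)

```text
time_s: 28.3
ee_pos: [529.9, -72.0, 102.6]
tool_rot: [[-0.998, -0.06, -0.001], [-0.06, 0.998, 0.0], [0.001, 0.0, -1.0]]
wrist_force: [-6.2, 11.6, 23.3]
grip_width: 0.006
```

send_rows(
  moves=[
    {"x": 0, "y": 0, "z": -0.04, "roll": 0, "fingers": 0},
    {"x": 0, "y": 0.01, "z": -0.08, "roll": 0, "fingers": 0},
    {"x": 0, "y": 0.03, "z": -0.12, "roll": 0, "fingers": 0},
    {"x": 0, "y": 0.05, "z": -0.16, "roll": 0, "fingers": 0},
    {"x": 0, "y": 0.07, "z": -0.2, "roll": 0, "fingers": 0},
  ],
)

```text
time_s: 28.72
ee_pos: [526.1, -7.8, 295.7]
tool_rot: [[-0.998, -0.058, -0.001], [-0.058, 0.998, -0.0], [0.001, -0.0, -1.0]]
wrist_force: [0.3, -0.0, -0.4]
grip_width: 0.008
```

```bash
python3 -c "
from h import *
s=snap('side'); cv2.imwrite('pics/s15.png',s['bgr'])
t=snap('top'); cv2.imwrite('pics/t15.png',t['bgr'][100:340,100:500])
a=np.radians(3);ex=np.array([np.cos(a),np.sin(a),0]);ey=np.array([-np.sin(a),np.cos(a),0]);c=np.array([534,0,0])
for th in (1.6,1.7,1.75,1.8,1.85,1.9,1.95):
    h=c+86*ex+np.array([0,0,105]); tip=h+174*(-np.cos(th)*ex+np.sin(th)*np.array([0,0,1]))
    print(th,tip.round(0),proj(t,[tip+128*ey,tip-128*ey]).round(1).tolist(),proj(s,[tip+128*ey,tip-128*ey]).round(0).tolist())
plan(690,5,320,183)"
```

```text
1.6 [625.   5. 279.] [[241.8, 197.8], [371.4, 190.0]] [[235.0, 171.0], [342.0, 128.0]]
1.7 [642.   6. 278.] [[241.4, 189.3], [370.6, 181.5]] [[229.0, 169.0], [335.0, 127.0]]
1.75 [651.   6. 276.] [[241.3, 185.1], [370.2, 177.4]] [[226.0, 168.0], [332.0, 126.0]]
1.8 [659.   7. 274.] [[241.2, 181.1], [369.8, 173.4]] [[223.0, 167.0], [329.0, 126.0]]
1.85 [668.   7. 272.] [[241.1, 177.1], [369.3, 169.5]] [[220.0, 167.0], [326.0, 126.0]]
1.9 [676.   7. 270.] [[241.0, 173.3], [368.8, 165.7]] [[218.0, 167.0], [323.0, 126.0]]
1.95 [684.   8. 267.] [[241.0, 169.6], [368.4, 162.1]] [[215.0, 167.0], [320.0, 127.0]]
at [529.2  -6.7 300.9] yaw -176.5 t 28.82 F [ 0.5  0.4 -0.4] w 0.3
shift [-0.1614  0.0018 -0.0173] roll 0.0086
```

View pics/s15.png

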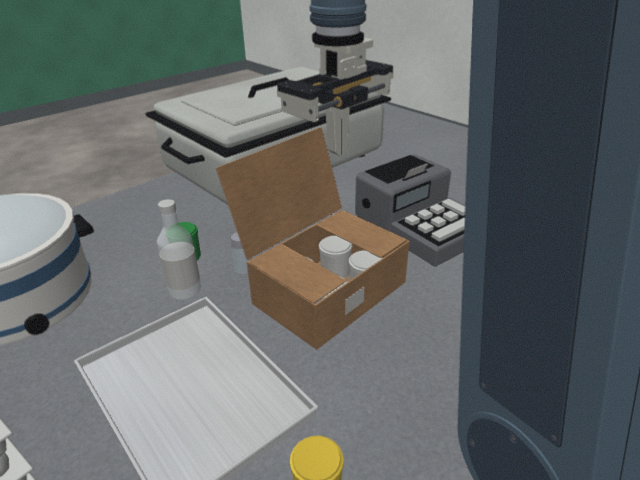

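Both flaps lie flat. The lid is at about 1.87 rad, tip near x=672, z=271. I'll go over it and hook it from behind.

send_rows(
  moves=[
    {"x": 0, "y": 0, "z": -0.02, "roll": 0, "fingers": 0},
    {"x": -0.04, "y": 0, "z": -0.025, "roll": 0, "fingers": 0},
    {"x": -0.08, "y": 0, "z": -0.025, "roll": 0, "fingers": 0},
    {"x": -0.12, "y": 0, "z": -0.025, "roll": 0, "fingers": 0},
    {"x": -0.16, "y": 0, "z": -0.025, "roll": 0, "fingers": 0},
  ],
)

```text
time_s: 29.23
ee_pos: [690.4, 1.0, 327.0]
tool_rot: [[-0.998, -0.059, 0.011], [-0.059, 0.998, -0.003], [-0.011, -0.003, -1.0]]
wrist_force: [0.1, -0.4, -0.2]
grip_width: 0.008
```

```bash
python3 -c "
from h import *
s=snap('side'); cv2.imwrite('pics/s16.png',s['bgr'])
plan(728,5,320,183)"
```

```text
at [697.1   0.8 321. ] yaw -176.62 t 29.28 F [ 0.5 -0.4 -4.8] w 0.6
shift [-0.0311  0.0023  0.0012] roll 0.0067
```

View pics/s16.png

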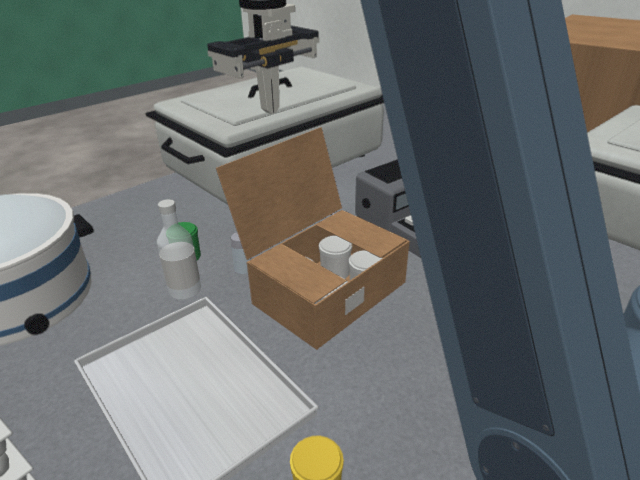

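send_rows(
  moves=[
    {"x": -0.02, "y": 0.002, "z": 0, "roll": 0, "fingers": 0},
    {"x": -0.032, "y": 0.002, "z": 0, "roll": 0, "fingers": 0},
    {"x": -0.032, "y": 0.002, "z": 0.02, "roll": 0, "fingers": 0},
    {"x": -0.032, "y": 0.002, "z": 0.05, "roll": 0, "fingers": 0},
    {"x": -0.032, "y": 0.002, "z": 0.08, "roll": 0, "fingers": 0},
  ],
)

```text
time_s: 29.7
ee_pos: [730.3, 2.2, 239.4]
tool_rot: [[-0.998, -0.057, 0.009], [-0.057, 0.998, -0.002], [-0.009, -0.002, -1.0]]
wrist_force: [1.1, 0.5, 0.0]
grip_width: 0.007
```

```bash
python3 -c "
from h import *
plan(640,3,240,183)
s=snap('wrist'); cv2.imwrite('pics/w17.png',s['bgr'])
s=snap('side'); cv2.imwrite('pics/s17.png',s['bgr'])
plan(640,3,240,183)"
```

```text
at [730.3   2.2 239.4] yaw -176.71 t 29.7 F [1.1 0.5 0. ] w 0.6
shift [ 0.0901  0.006  -0.0015] roll 0.005
at [726.4   2.9 233. ] yaw -176.72 t 29.8 F [-1.2 -0.8 -1. ] w 0.7
shift [ 0.0863  0.0051 -0.0066] roll 0.0049
```

View pics/s17.png

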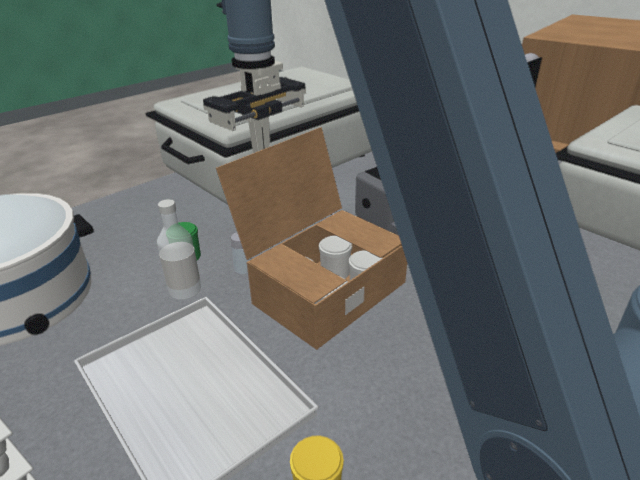

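The finger is behind the lid. Pulling toward the robot.

send_rows(
  moves=[
    {"x": 0.025, "y": 0, "z": 0, "roll": 0, "fingers": 0},
    {"x": 0.055, "y": 0, "z": 0, "roll": 0, "fingers": 0},
    {"x": 0.08, "y": 0, "z": 0, "roll": 0, "fingers": 0},
    {"x": 0.105, "y": 0, "z": 0, "roll": 0, "fingers": 0},
    {"x": 0.13, "y": 0, "z": 0, "roll": 0, "fingers": 0},
  ],
)

```text
time_s: 30.22
ee_pos: [596.3, -6.0, 235.2]
tool_rot: [[-0.998, -0.056, -0.002], [-0.056, 0.998, -0.0], [0.002, -0.0, -1.0]]
wrist_force: [0.9, -0.3, -0.5]
grip_width: 0.007
```

```bash
python3 -c "
from h import *
plan(520,0,220,183)
s=snap('side'); cv2.imwrite('pics/s18.png',s['bgr'])
plan(520,0,220,183)"
```

```text
at [596.3  -6.  235.2] yaw -176.78 t 30.22 F [ 0.9 -0.3 -0.5] w 0.6
shift [0.0758 0.0102 0.0154] roll 0.0039
at [591.6  -5.6 235.3] yaw -176.76 t 30.27 F [-4.6  0.2 -1. ] w 0.5
shift [0.0711 0.0096 0.0158] roll 0.0043
```

View pics/s18.png

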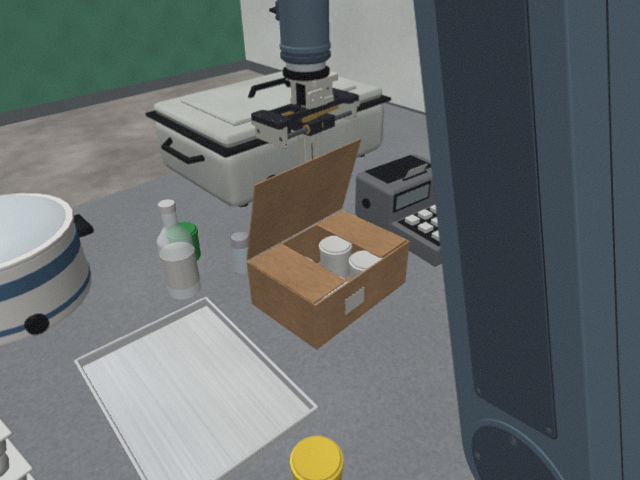

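The lid has swung past upright. Following the arc down.

send_rows(
  moves=[
    {"x": 0.02, "y": 0.002, "z": 0.0, "roll": 0, "fingers": 0},
    {"x": 0.042, "y": 0.004, "z": 0.004, "roll": 0, "fingers": 0},
    {"x": 0.064, "y": 0.005, "z": 0.012, "roll": 0, "fingers": 0},
    {"x": 0.084, "y": 0.006, "z": 0.024, "roll": 0, "fingers": 0},
    {"x": 0.1, "y": 0.006, "z": 0.04, "roll": 0, "fingers": 0},
  ],
)

```text
time_s: 30.68
ee_pos: [491.6, -6.5, 198.3]
tool_rot: [[-0.998, -0.056, -0.002], [-0.056, 0.998, -0.002], [0.002, -0.002, -1.0]]
wrist_force: [0.3, -0.8, -0.1]
grip_width: 0.006
```

```bash
python3 -c "
from h import *
plan(480,-4,135,183)
s=snap('side'); cv2.imwrite('pics/s19.png',s['bgr'])
plan(480,-4,135,183)"
```

```text
at [491.6  -6.5 198.3] yaw -176.8 t 30.68 F [ 0.3 -0.8 -0.1] w 0.5
shift [0.0113 0.0032 0.0633] roll 0.0035
at [486.7  -5.7 194.4] yaw -176.79 t 30.73 F [-4.1 -0.2 -2.4] w -0.0
shift [0.0059 0.002  0.0594] roll 0.0037
```

View pics/s19.png

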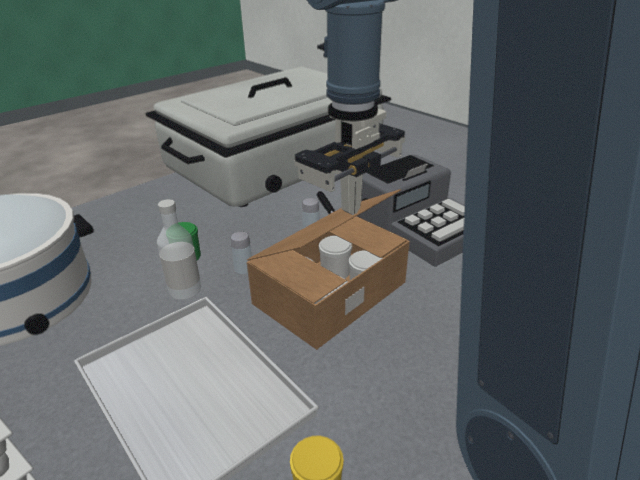

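send_rows(
  moves=[
    {"x": 0.002, "y": 0.001, "z": 0.02, "roll": 0, "fingers": 0},
    {"x": 0.002, "y": 0.002, "z": 0.042, "roll": 0, "fingers": 0},
    {"x": 0.0, "y": 0.002, "z": 0.062, "roll": 0, "fingers": 0},
    {"x": 0.0, "y": 0.002, "z": 0.076, "roll": 0, "fingers": 0},
    {"x": 0.0, "y": 0.002, "z": 0.081, "roll": 0, "fingers": 0},
  ],
)

```text
time_s: 31.15
ee_pos: [486.0, -4.5, 112.7]
tool_rot: [[-0.998, -0.055, -0.013], [-0.055, 0.998, -0.0], [0.013, 0.001, -1.0]]
wrist_force: [-1.0, -0.1, 0.0]
grip_width: 0.005
```

```bash
python3 -c "
from h import *
plan(490,-4,107,183)
s=snap('side'); cv2.imwrite('pics/s20.png',s['bgr'])
plan(490,-4,107,183)"
```

```text
at [486.   -4.5 112.7] yaw -176.84 t 31.15 F [-1.  -0.1  0. ] w 0.4
shift [-0.0041  0.0003  0.0056] roll 0.0028
at [485.9  -4.3 112.6] yaw -176.83 t 31.2 F [-1.   0.1 -0.8] w 0.2
shift [-0.0042  0.0001  0.0056] roll 0.0029
```

View pics/s20.png

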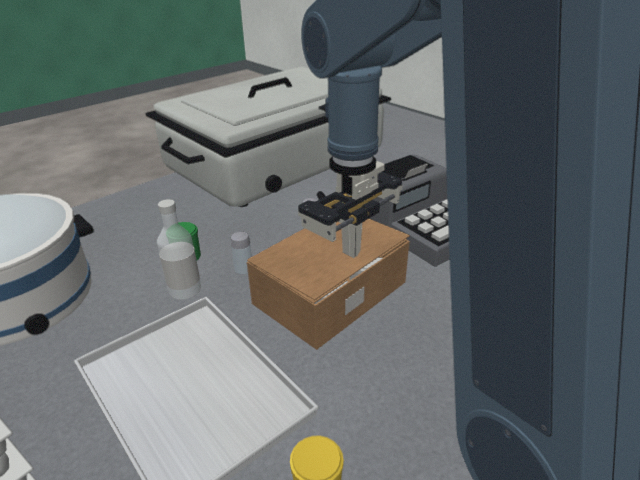

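The lid is nearly closed. I'll press it gently to level.

send_rows(
  moves=[
    {"x": 0, "y": 0, "z": 0.002, "roll": 0, "fingers": 0},
    {"x": 0, "y": 0, "z": 0.004, "roll": 0, "fingers": 0},
    {"x": 0, "y": 0, "z": 0.006, "roll": 0, "fingers": 0},
    {"x": 0, "y": 0, "z": 0.008, "roll": 0, "fingers": 0},
    {"x": 0, "y": 0, "z": 0.008, "roll": 0, "fingers": 0},
  ],
)

```text
time_s: 31.62
ee_pos: [487.0, -4.8, 106.6]
tool_rot: [[-0.998, -0.055, -0.01], [-0.055, 0.998, -0.001], [0.01, -0.0, -1.0]]
wrist_force: [-2.2, -0.2, 9.0]
grip_width: 0.004
```

send_rows(
  moves=[
    {"x": 0, "y": 0, "z": -0.03, "roll": 0, "fingers": 0},
    {"x": 0, "y": -0.02, "z": -0.06, "roll": 0.03, "fingers": 0},
    {"x": 0, "y": -0.06, "z": -0.08, "roll": 0.08, "fingers": 0},
    {"x": 0, "y": -0.1, "z": -0.08, "roll": 0.12, "fingers": 0},
    {"x": 0, "y": -0.14, "z": -0.08, "roll": 0.16, "fingers": 0},
  ],
)

```text
time_s: 32.03
ee_pos: [496.8, -146.1, 189.4]
tool_rot: [[-0.995, 0.104, -0.005], [0.104, 0.995, -0.003], [0.005, -0.004, -1.0]]
wrist_force: [1.1, 0.7, -0.5]
grip_width: 0.005
```

```bash
python3 -c "
from h import *
plan(507,-258,150,173.8)"
```

```text
at [ 496.8 -146.1  189.4] yaw 174.02 t 32.03 F [ 1.1  0.7 -0.5] w 0.5
shift [-0.022  -0.1101  0.0397] roll 0.0038
```

send_rows(
  moves=[
    {"x": -0.01, "y": -0.04, "z": 0, "roll": 0, "fingers": 0},
    {"x": -0.022, "y": -0.08, "z": 0.01, "roll": 0, "fingers": 0},
    {"x": -0.022, "y": -0.11, "z": 0.02, "roll": 0, "fingers": 0},
    {"x": -0.022, "y": -0.11, "z": 0.03, "roll": 0, "fingers": 0},
    {"x": -0.022, "y": -0.11, "z": 0.04, "roll": 0, "fingers": 0},
  ],
)

```text
time_s: 32.45
ee_pos: [506.7, -259.7, 149.2]
tool_rot: [[-0.994, 0.108, -0.005], [0.108, 0.994, -0.003], [0.005, -0.004, -1.0]]
wrist_force: [-0.6, 0.1, -0.2]
grip_width: 0.008
```

```bash
python3 -c "
from h import *
for i in range(5): w=snap('wrist')
b=w['bgr']; cv2.imwrite('pics/w21.png',b)
s=snap('side'); cv2.imwrite('pics/s21.png',s['bgr'])
hsv=cv2.cvtColor(b,cv2.COLOR_BGR2HSV)
m=((hsv[...,2]>170)&(hsv[...,1]<40)).astype(np.uint8)
n,l,st,ce=cv2.connectedComponentsWithStats(m)
for i in range(1,n):
    if st[i,4]>150: print('key',st[i].tolist(),ce[i].round(1),onplane(w,ce[i],57)[0].round(1))
plan(507,-258,70,173.8)"
```

```text
key [117, 160, 230, 38, 8408] [232.6 177.9] [ 461.1 -310.2   57. ]
key [124, 223, 44, 89, 3049] [145.9 266.5] [ 513.  -377.1   57. ]
key [185, 223, 38, 34, 1198] [203.6 239.4] [ 498.5 -335.3   57. ]
key [247, 223, 37, 35, 1243] [264.9 239.9] [ 502.8 -295.7   57. ]
key [309, 224, 36, 34, 1219] [326.5 240.5] [ 507.2 -256.2   57. ]
key [190, 281, 36, 32, 1068] [207.8 296.6] [ 538.3 -339.8   57. ]
key [249, 282, 36, 32, 1091] [266.9 297.3] [ 542.7 -300.1   57. ]
at [ 507.6 -256.8  150.6] yaw 174.12 t 32.75 F [0.5 0.1 0.4] w 0.4
shift [ 0.0002 -0.0009  0.0806] roll 0.0056
```

View pics/w21.png

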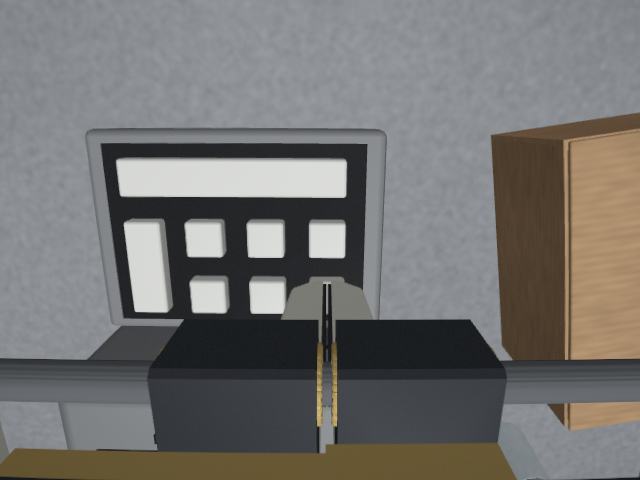

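View pics/s21.png

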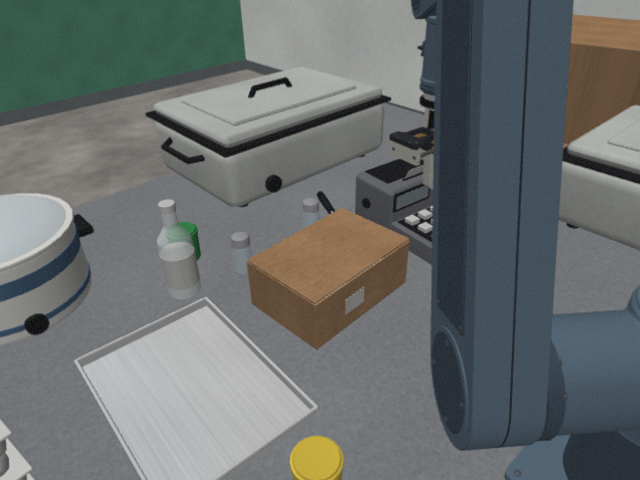

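The carton is closed with lid and flaps flat. In the wrist view, key 4 is the rightmost key of the row next to the print bar, at (326,240), i.e. world (507, −257). Both cameras agree. Descending.

send_rows(
  moves=[
    {"x": 0, "y": 0, "z": 0.03, "roll": 0, "fingers": 0},
    {"x": 0, "y": 0, "z": 0.06, "roll": 0, "fingers": 0},
    {"x": 0, "y": 0, "z": 0.075, "roll": 0, "fingers": 0},
    {"x": 0, "y": 0, "z": 0.083, "roll": 0, "fingers": 0},
    {"x": 0, "y": 0, "z": 0.085, "roll": 0, "fingers": 0},
  ],
)

```text
time_s: 33.17
ee_pos: [507.0, -256.0, 64.9]
tool_rot: [[-0.995, 0.101, -0.005], [0.101, 0.995, -0.003], [0.005, -0.004, -1.0]]
wrist_force: [0.8, 0.0, 1.1]
grip_width: 0.003
```

```bash
python3 -c "
from h import *
plan(507,-257,51.5,173.8)"
```

```text
at [ 507.  -256.    64.9] yaw 174.19 t 33.17 F [0.8 0.  1.1] w 0.3
shift [-0.0002 -0.001   0.0134] roll 0.0068
```

send_rows(
  moves=[
    {"x": 0, "y": -0.001, "z": 0.005, "roll": 0, "fingers": 0},
    {"x": 0, "y": -0.001, "z": 0.009, "roll": 0, "fingers": 0},
    {"x": 0, "y": -0.001, "z": 0.012, "roll": 0, "fingers": 0},
    {"x": 0, "y": -0.001, "z": 0.014, "roll": 0, "fingers": 0},
    {"x": 0, "y": -0.001, "z": 0.015, "roll": 0, "fingers": 0},
  ],
)

```text
time_s: 33.58
ee_pos: [507.9, -257.5, 51.1]
tool_rot: [[-0.995, 0.101, -0.003], [0.101, 0.995, -0.004], [0.003, -0.005, -1.0]]
wrist_force: [-0.9, 3.2, 14.4]
grip_width: 0.002
```

```bash
python3 -c "
from h import *
s=snap('top'); cv2.imwrite('pics/t22.png',s['bgr'][150:300,380:500])
plan(507,-257,50.5,173.8)"
```

```text
at [ 507.9 -257.4   51.3] yaw 174.18 t 33.63 F [0.3 2.3 5.9] w 0.4
shift [0.0009 0.0004 0.0008] roll 0.0067
```

Key 4 is fully down (z=51, 14 N). Lifting.

send_rows(
  moves=[
    {"x": 0, "y": 0, "z": -0.01, "roll": 0, "fingers": 0},
    {"x": 0, "y": 0, "z": -0.025, "roll": 0, "fingers": 0},
    {"x": 0, "y": 0, "z": -0.04, "roll": 0, "fingers": 0},
    {"x": 0, "y": -0.02, "z": -0.05, "roll": 0, "fingers": 0},
    {"x": 0, "y": -0.06, "z": -0.05, "roll": 0, "fingers": 0},
  ],
)

```text
time_s: 34.05
ee_pos: [503.3, -314.7, 104.8]
tool_rot: [[-0.995, 0.097, -0.001], [0.097, 0.995, -0.005], [0.0, -0.005, -1.0]]
wrist_force: [0.2, -0.2, -0.0]
grip_width: 0.004
```

```bash
python3 -c "
from h import *
plan(513.5,-378,100,173.8)"
```

```text
at [ 503.3 -314.7  104.8] yaw 174.44 t 34.05 F [ 0.2 -0.2 -0. ] w 0.4
shift [-0.0163 -0.062   0.0051] roll 0.0111
```

send_rows(
  moves=[
    {"x": -0.016, "y": -0.03, "z": 0, "roll": 0.01, "fingers": 0},
    {"x": -0.016, "y": -0.062, "z": 0, "roll": 0.01, "fingers": 0},
    {"x": -0.016, "y": -0.062, "z": 0.015, "roll": 0.01, "fingers": 0},
    {"x": -0.016, "y": -0.062, "z": 0.03, "roll": 0.01, "fingers": 0},
    {"x": -0.016, "y": -0.062, "z": 0.035, "roll": 0.01, "fingers": 0},
  ],
)

```text
time_s: 34.47
ee_pos: [511.8, -378.1, 68.5]
tool_rot: [[-0.994, 0.108, -0.003], [0.108, 0.994, -0.003], [0.003, -0.003, -1.0]]
wrist_force: [-0.6, 1.2, -0.5]
grip_width: 0.008
```

```bash
python3 -c "
from h import *
s=snap('wrist'); cv2.imwrite('pics/w23.png',s['bgr']);s=snap('wrist')
plan(513.5,-378,51,173.8)"
```

```text
at [ 512.3 -377.4   69.2] yaw 173.85 t 34.57 F [-0.2  0.1  0.4] w 0.5
shift [-0.0013 -0.0004  0.0182] roll 0.0009
```

View pics/w23.png

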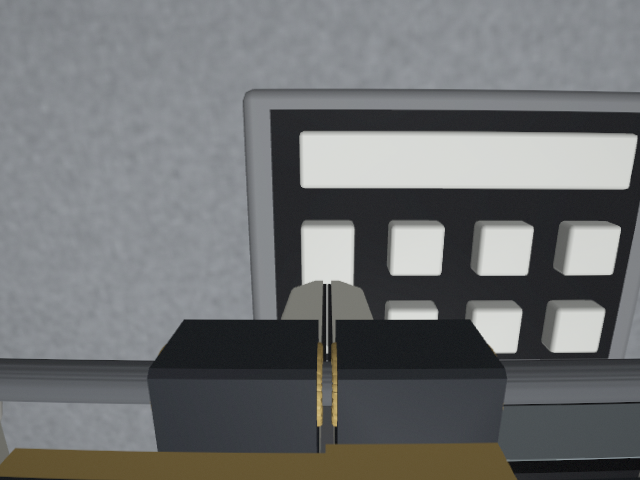

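The fingertips are over the tall enter key at (327,285). Pressing.

send_rows(
  moves=[
    {"x": -0.001, "y": 0, "z": 0.006, "roll": 0, "fingers": 0},
    {"x": -0.001, "y": 0, "z": 0.011, "roll": 0, "fingers": 0},
    {"x": -0.001, "y": 0, "z": 0.015, "roll": 0, "fingers": 0},
    {"x": -0.001, "y": 0, "z": 0.018, "roll": 0, "fingers": 0},
    {"x": -0.001, "y": 0, "z": 0.02, "roll": 0, "fingers": 0},
  ],
)

```text
time_s: 34.98
ee_pos: [513.8, -377.6, 51.0]
tool_rot: [[-0.994, 0.107, -0.002], [0.107, 0.994, -0.004], [0.001, -0.004, -1.0]]
wrist_force: [-4.6, 4.6, 21.9]
grip_width: 0.008
```

```bash
python3 -c "
from h import *
plan(513.5,-378,51,173.8)"
```

```text
at [ 513.8 -377.6   51. ] yaw 173.88 t 34.98 F [-4.6  4.6 21.9] w 0.8
shift [ 0.0003 -0.0005  0.    ] roll 0.0014
```

Enter is down (z=51.0). Next the print bar at (461, −312).

send_rows(
  moves=[
    {"x": 0, "y": 0, "z": -0.01, "roll": 0, "fingers": 0},
    {"x": 0, "y": 0, "z": -0.025, "roll": 0, "fingers": 0},
    {"x": 0, "y": 0, "z": -0.04, "roll": 0, "fingers": 0},
    {"x": 0.03, "y": 0.03, "z": -0.045, "roll": 0, "fingers": 0},
    {"x": 0.05, "y": 0.06, "z": -0.045, "roll": 0, "fingers": 0},
  ],
)

```text
time_s: 35.4
ee_pos: [470.8, -313.9, 97.3]
tool_rot: [[-0.994, 0.108, 0.001], [0.108, 0.994, -0.007], [-0.001, -0.007, -1.0]]
wrist_force: [0.5, 1.1, 0.6]
grip_width: 0.002
```

```bash
python3 -c "
from h import *
plan(461,-312,70,173.8)"
```

```text
at [ 470.8 -313.9   97.3] yaw 173.81 t 35.4 F [0.5 1.1 0.6] w 0.2
shift [0.01   0.001  0.0272] roll 0.0001
```

send_rows(
  moves=[
    {"x": 0.01, "y": 0, "z": 0, "roll": 0, "fingers": 0},
    {"x": 0.01, "y": 0, "z": 0.005, "roll": 0, "fingers": 0},
    {"x": 0.01, "y": 0, "z": 0.015, "roll": 0, "fingers": 0},
    {"x": 0.01, "y": 0, "z": 0.025, "roll": 0, "fingers": 0},
    {"x": 0.01, "y": 0, "z": 0.028, "roll": 0, "fingers": 0},
  ],
)

```text
time_s: 35.82
ee_pos: [460.7, -313.2, 66.9]
tool_rot: [[-0.994, 0.108, -0.001], [0.108, 0.994, -0.005], [0.0, -0.005, -1.0]]
wrist_force: [-1.1, 0.1, 0.5]
grip_width: 0.009
```

```bash
python3 -c "
from h import *
s=snap('wrist');s=snap('wrist'); cv2.imwrite('pics/w24.png',s['bgr'])
plan(461,-312,50,173.8)"
```

```text
at [ 460.6 -313.    67.4] yaw 173.78 t 35.92 F [-0.1  0.2  0. ] w 0.3
shift [-0.0003  0.0011  0.0174] roll -0.0003
```

View pics/w24.png

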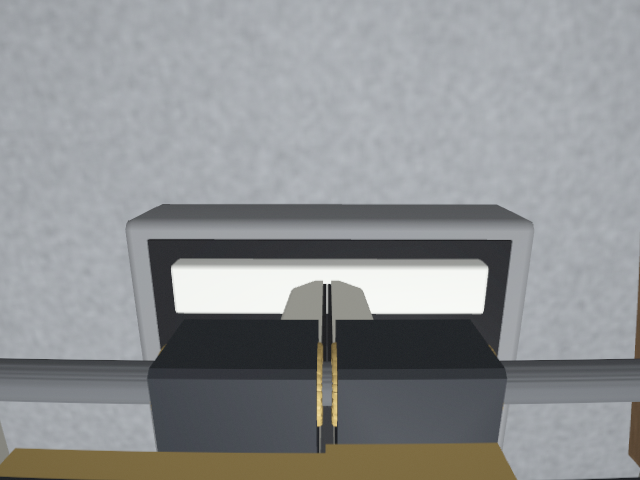

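The tips are centred on the print bar at (327,287). Pressing.

send_rows(
  moves=[
    {"x": 0, "y": 0, "z": 0.006, "roll": 0, "fingers": 0},
    {"x": 0, "y": 0, "z": 0.01, "roll": 0, "fingers": 0},
    {"x": 0, "y": 0, "z": 0.014, "roll": 0, "fingers": 0},
    {"x": 0, "y": 0, "z": 0.017, "roll": 0, "fingers": 0},
    {"x": 0, "y": 0, "z": 0.018, "roll": 0, "fingers": 0},
  ],
)

```text
time_s: 36.33
ee_pos: [460.9, -313.5, 51.0]
tool_rot: [[-0.994, 0.108, -0.001], [0.108, 0.994, -0.006], [0.0, -0.006, -1.0]]
wrist_force: [-3.8, 2.9, 20.9]
grip_width: 0.005
```

```bash
python3 -c "
from h import *
plan(461,-312,50.5,173.8)"
```

```text
at [ 460.9 -313.5   51. ] yaw 173.79 t 36.33 F [-3.8  2.9 20.9] w 0.4
shift [0.0001 0.0015 0.0005] roll -0.0001
```

send_rows(
  moves=[
    {"x": 0, "y": 0, "z": -0.02, "roll": 0, "fingers": 0},
    {"x": 0, "y": 0, "z": -0.05, "roll": 0, "fingers": 0},
    {"x": 0.01, "y": 0, "z": -0.09, "roll": 0, "fingers": 0},
    {"x": 0.04, "y": -0.0, "z": -0.13, "roll": 0, "fingers": 0},
    {"x": 0.07, "y": 0.0, "z": -0.15, "roll": 0, "fingers": 0},
  ],
)

```text
time_s: 36.75
ee_pos: [394.4, -306.1, 202.3]
tool_rot: [[-0.994, 0.106, 0.002], [0.106, 0.994, -0.009], [-0.003, -0.009, -1.0]]
wrist_force: [-1.1, -0.4, -0.2]
grip_width: 0.004
```

send_rows(
  moves=[
    {"x": 0, "y": 0, "z": 0, "roll": 0, "fingers": 0},
    {"x": 0, "y": 0, "z": 0, "roll": 0, "fingers": 0},
    {"x": 0, "y": 0, "z": 0, "roll": 0, "fingers": 0},
    {"x": 0, "y": 0, "z": 0, "roll": 0, "fingers": 0},
    {"x": 0, "y": 0, "z": 0, "roll": 0, "fingers": 0},
  ],
)

```text
time_s: 37.17
ee_pos: [394.5, -305.6, 200.7]
tool_rot: [[-0.994, 0.106, 0.001], [0.106, 0.994, -0.006], [-0.001, -0.006, -1.0]]
wrist_force: [0.1, 0.1, 0.4]
grip_width: 0.006
```

```bash
python3 -c "
from h import *
s=snap('side'); cv2.imwrite('pics/s25.png',s['bgr']);s=snap('top'); cv2.imwrite('pics/t25.png',cv2.resize(s['bgr'][100:340,100:500],None,fx=2,fy=2))
plan(461,-312,50.5,173.8)"
```

```text
at [ 394.6 -305.7  200.8] yaw 173.93 t 37.27 F [-1.  -0.8  0.4] w 0.5
shift [-0.0665  0.0017  0.1504] roll 0.0022
```

View pics/s25.png

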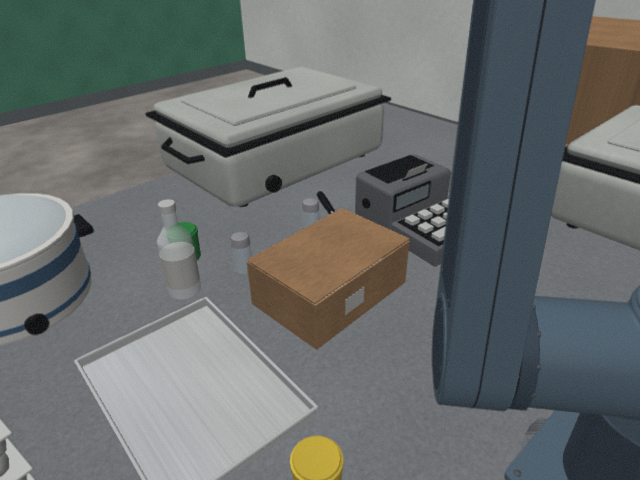

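View pics/t25.png

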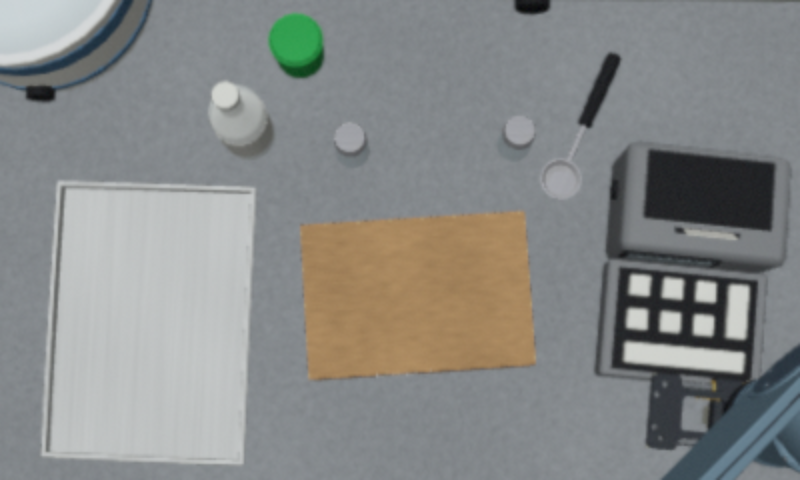

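The pan is empty and the lid lies flat over the carton. The keys are up, the bystanders are where they started, and the arm is clear. Handing in.

```bash
python3 -c "
from plant import finish_job
print(finish_job())"
```

```text
the job is handed in; nothing more can be done
None
```

The order is packed, the label sequence is pressed, and I handed the job in at about 37 s of the 210 s allowed. No verdict came back.

**Packing:** There were four tubs on the pan. I stood all four upright, two by two, in the carton. I then folded the left flap, the right flap and the lid down in that order, pressing each until it lay level.

**Label:** I pressed 4, then enter, then the print bar. Each went fully down (fingertip at 51 mm, 14 to 22 N) and no other key was touched.

**Last checks:**
- **Camera views:** the pan is empty, the carton is closed flat, and the keys are back up. The salt, pepper, bottle and spoon, and the green and yellow look-alikes, have not visibly moved. The arm is clear of everything.
- **Forces:** the highest wrist force I read was about 23 N on the right flap. The last tub met the carton floor at 16 N.
- **Disagreements:** the first rough tub positions from the top and wrist cameras differed by 5 to 8 mm. I aligned on a close wrist view before each grasp.
- **Tool tilt:** the tool drifted up to about 2.8° from vertical during the second and third tubs. I corrected it before gripping the third. All four tubs looked upright in the images before I closed the carton.

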